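Fill the five-bay condiment tray round the mill and the wide tin

TASK

Fill the wooden condiment tray round the pepper mill and the wide tin that already stand in it, which both stay upright in their bays: the squat jar with the black lid goes in the middle bay between them, the taller jar with the grey lid in the end bay next to the mill, and the flat fish tin, lying flat, in the end bay next to the wide tin, each in the middle of its bay and the jars upright. Stand the small tin centred on top of the wide tin, and leave the mug and the roll of tape where they are.

Things in the scene. Friction and masses are not known exactly. Their poses are not given: they have to be found in the camera images.
- tray: Fixed light-wood tray, 136 (x) x 533 (y) mm, steel handles 19 mm out at the ends. Origin: centre of underside; y along the row of five bays. Bay middles: x = 0, y = -210, -105, 0, 105, 210 mm; bays 120 (x) x 97 (y) mm inside, floor 6 mm above the origin. Rim 18 mm, dividers 14 mm above the bench, 8 mm thick. Mill in one of the bays y = +-105, wide tin in the other (varies).
- wide_tin: Wide, low, round food tin with a pale tomato label and gold top, 75 mm diameter, 58 mm high, loose (about 0.26 kg), standing near the middle of a tray bay. Origin: centre of its underside, z up. Stays in its bay. (Over the rear of the bench, from x = 0.6 m back and 0.4 m up, runs a stocked shelf with posts: keep wrist and arm in front of it.)
- mill: Turned wooden pepper mill, 58 mm diameter, 170 mm high, loose (about 0.18 kg), standing near the middle of a tray bay. Origin: centre of its underside, z up. Stays in its bay.
- fish_tin: Flat oblong fish tin with turquoise lid, rounded corners, 63 mm wide (its x), 105 mm long (its y), 26 mm high, 0.15 kg, lying flat on the bench. Origin: centre of its underside. Fits a bay only with its length along the tray's x; either way round.
- small_tin: Small upright round food tin with blue label and gold top, 57 mm diameter, 72 mm high, 0.18 kg, standing on the bench. Origin: centre of its underside, z up.
- grey_lid_jar: Taller glass jar with a light grey lid, round, 60 mm diameter, 101 mm high, 0.31 kg, standing on the bench. Origin: centre of its underside, z up.
- black_lid_jar: Squat glass jar with a black lid, round, 60 mm diameter, 90 mm high, 0.32 kg, standing on the bench. Origin: centre of its underside, z up.
- mug: Bystander: green and white mug, 86 mm across, 120 mm with its handle (towards its -y), 88 mm high, standing behind the tray. Origin: centre of the underside of its bounding box. Leave where it is.
- tape: Bystander: roll of beige tape lying flat, 103 mm across, 25 mm high, near the oil bottles at the right. Origin: centre of its underside. Leave where it is.
There are look-alikes about, which are no part of the job. There is more than one size of the grey_lid_jar; the one meant has the size given above. What is shaped like the wide_tin but green is not meant.

How it is judged:
By the outcome, as a careful person would: the job done as asked, in the order asked, and still so for the second after the job is handed in, with the robot touching nothing.
It also fails if it takes over 128 s, if anything falls off the work surface, if the arm or the gripper's body presses on something with over 40 N, if the wrist force passes 120 N, or if a joint passes its speed limit or range.

ROBOT

A 6-joint arm with a two-finger parallel gripper is mounted at the origin on a cart in front of the work surface, level with it; the furniture and walls round the work are solid. World frame = base frame: x ahead of the robot, y to its left, z up, the work surface at z = 0. Lengths are in mm, angles in rad, forces in N, time in s.
With the tool pointing down it reaches from about 350 to 975 mm from the base axis. Payload 7.1 kg.
Tool frame: the origin (TCP) lies midway between the tips of the shut fingers; the grasp point (between the pads) lies ctrl.grip_point_offset behind it (ctrl.grip_point_offset is the distance from the TCP to the grasp point, in mm); z points along the fingers, y is the line along which they close (so a half turn about z gives the same grasp; the last joint's range is limited). The gripper opens to 88 mm and grips with 3 to 60 N. Pads are 20 mm wide; open, the fingers measure 115 mm over their backs; the gripper's body (75 mm by 178 mm) begins 61 mm behind the grasp point.
Start: joints at [1.307, 0.423, 1.63, -0, 1.089, -0.019], TCP at [151.445, 606.357, 201.875] pointing down, gripper open.
Joint ranges: [-3, 3], [-0.9, 2.11], [0.09, 2.58], [-1.31, 4.45], [0.11, 2.69], [-2.54, 2.54]. Speed limits (rad/s): [2.39, 2.39, 3.01, 3.14, 3.14, 3.14].

INTERFACE

Orientations are given as a rotation vector (axis times angle).
In Python, from workcell import ctrl gives the robot as it stands.
- The arm moves only by the tool apply_moves, never from a script. Its argument "targets" is a list of rows, each an object of numbers: "tx", "ty", "tz": the shift along the world's x, y, z in m; "spin": the turn about the world's z in degrees. In form: [{"tx": .., "ty": .., "tz": .., "spin": ..}, ...]. A call has exactly 8 rows; each row is the pose to reach, as a shift and turn from the pose commanded when the call began; what a row does not reach only later rows make up. A row lasts 1/10 s, in which the tool goes at most 50 mm and 8.59 degrees, less where a joint would pass 70% of its speed; a pose out of reach is approached as far as the arm can. A call with a gripper value outside its range is refused whole. "gripper" is the closure, from -1 (fully open) to 1 (shut), set as the call begins (left out, the last holds). The fingers move at their own pace and stop on an object; the grip force is fixed at half the most. Time passes only in rows, so rows that repeat a pose let the fingers close, or fill a call up. It gives the time, the measured TCP pose, the force, the opening and the grip force at its end, in the units of the state.
- ctrl.get_obs(): the state, without advancing time (a new reading comes with each control period).
- ctrl.get_image(name): name is "scene" or "top"; returns the picture (400x640x3 uint8, red, green, blue); there is no depth.
- ctrl.get_calibration(name): a dict with "fov_y" (degrees; the focal length in pixels is half the picture's height over the tangent of half this angle, whatever the lens; pixels are square), "cx", "cy" (the principal point, pixels), "rvec" (rotation vector, rad) and "tvec" (3), from world to camera coordinates, as OpenCV has them. Camera axes: x right, y down, z forward; pixel columns grow to the right and rows downward; lengths in mm; the calibration is good to about 2 mm. A picture is of the moment at which its call begins. get_calibration takes no time and is no camera call.
- ctrl.close_job(): hands the job in; it is judged then, once.
Trained networks look in the newest picture that a camera, given by its name, has taken for a name from the list of things; names that differ only in an ending like _2 or _b are one class to them, and where a whole thing is asked for, a point or a joint stands for the part that bears it (a point fixed in the world has none). Each returns a list of dicts, best first, with "score" (0 to 1); they miss things now and then, are a little off and sometimes report something else, mostly with a low value. They report only what shows in the picture. A call takes as long as a camera call. They do not tell look-alikes from the thing itself.
- ctrl.outline_of(name, camera): "pixels" (400x640 bool, what is visible of it) and "box" ([left, top, right, bottom] in pixels, round what is visible of it).
- ctrl.pinpoint(name, camera): "uv" ([column, row] in pixels: a listed point, or the origin of a listed thing).
The state is a dict: "t": time; "qpos": joint angles; "qvel": joint speeds; "joint_torque": joint torques, N m; "ee_pos": TCP position; "orientation": TCP orientation; "ft_force": force on the tool from outside, world axes, zero at the start; "moment": the same for the moment, N m; "width": finger opening in mm; "grasp_force": force on a finger pad.
Only numpy, scipy, OpenCV 4.12 (cv2) and the standard library are available. Lean on these libraries where they do the work, as an engineer would, in place of code of your own. Each camera call takes 0.05 s, during which the arm holds its last target. There are 200 camera calls.

## Working session

There is one attempt and no reset: what is moved stays moved. The work goes in short steps, Python scripts to look and compute and a tool call to move; the robot and the scene stay as the last step left them, time stands still between calls to the robot, and variables do not carry over. Pictures are saved under pics/ and viewed, at most 14 in all, crops included, and the job is handed in when it is done.

Besides the shell and the picture viewer there is one more tool, called as a command line: name --argument value ..., lists and objects as JSON in quotes. apply_moves: Moves the arm, as the interface text tells. Its arguments: {"type":"object","properties":{"targets":{"type":"array"},"gripper":{"type":"number"}},"required":["targets"]}

```bash
mkdir -p pics; ls
python3 - <<'E'
from workcell import ctrl
import cv2
for n in("scene","top"):
    im=ctrl.get_image(n); cv2.imwrite(f"pics/{n}0.png",cv2.cvtColor(im,cv2.COLOR_RGB2BGR)); print(n,ctrl.get_calibration(n))
print(ctrl.get_obs(),ctrl.grip_point_offset)
for n in["tray","wide_tin","mill","fish_tin","small_tin","grey_lid_jar","black_lid_jar","mug","tape"]:
  for c in("scene","top"):
    print(n,c,[(round(d["score"],2),[round(float(x)) for x in d["uv"]]) for d in ctrl.pinpoint(n,c)][:5],[(round(d["score"],2),[round(float(x)) for x in d["box"]]) for d in ctrl.outline_of(n,c)][:5])
E
```

```text
pics
scene {'fov_y': 43.1231440947513, 'cx': 319.8507143670035, 'cy': 195.00255936648435, 'rvec': array([ 1.88441203, -0.9038744 ,  0.51652187]), 'tvec': array([-394.29819705,  199.61295512, 1547.67126291])}
top {'fov_y': 52.0031231826169, 'cx': 320.10524598383336, 'cy': 204.04381975304403, 'rvec': array([ 2.12163449, -1.65480452,  0.44025856]), 'tvec': array([-231.49440549,  367.80650135, 1549.5886011 ])}
{'t': 0.1, 'qpos': array([ 1.30699207e+00,  4.23760945e-01,  1.63058963e+00,  3.27961006e-05,
        1.08859828e+00, -1.90201443e-02]), 'qvel': array([ 0.00043494, -0.0021955 , -0.00137586, -0.00017563, -0.00129163,
        0.00157573]), 'joint_torque': array([-4.25764119e-04, -5.45615065e+01, -2.74322301e+01,  6.44792221e-02,
        1.87818386e-02, -5.88929993e-05]), 'ee_pos': array([151.3093136 , 605.87264711, 201.19102974]), 'orientation': array([-3.83543534e-01, -3.11786990e+00,  2.10246801e-03]), 'ft_force': array([-0.13629634,  0.35457615, -0.29986799]), 'moment': array([-0.04896927,  0.01581807, -0.02795592]), 'grasp_force': 0.0, 'width': 87.74925282553352} 18.700000000000
[... 920 characters left out ...]
201, 340, 235]), (0.57, [348, 225, 367, 251])]
grey_lid_jar top [(0.83, [344, 222]), (0.8, [457, 254]), (0.57, [399, 254])] [(0.82, [389, 231, 415, 264]), (0.65, [446, 231, 480, 268]), (0.61, [337, 206, 352, 229])]
black_lid_jar scene [(0.97, [388, 223])] [(0.83, [381, 192, 399, 228])]
black_lid_jar top [(0.51, [382, 199])] [(0.7, [374, 186, 390, 208])]
mug scene [(0.64, [264, 167])] [(0.67, [250, 143, 273, 168]), (0.49, [407, 228, 438, 248])]
mug top [(0.88, [240, 152]), (0.49, [346, 194])] [(0.9, [226, 134, 249, 160])]
tape scene [(0.86, [422, 241])] [(0.91, [407, 228, 439, 247]), (0.28, [344, 191, 360, 218])]
tape top [(0.57, [412, 210]), (0.32, [382, 201])] [(0.82, [400, 197, 423, 223])]
```

Run:
```python
import cv2
for n,(x0,y0,x1,y1) in {"scene":(200,130,500,310),"top":(165,120,500,300)}.items():
    im=cv2.imread(f"pics/{n}0.png")[y0:y1,x0:x1]; s=800/(x1-x0)
    cv2.imwrite(f"pics/{n}0c.png",cv2.resize(im,None,fx=s,fy=s,interpolation=cv2.INTER_CUBIC))
```

```text
(no output)
```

View pics/scene0.png

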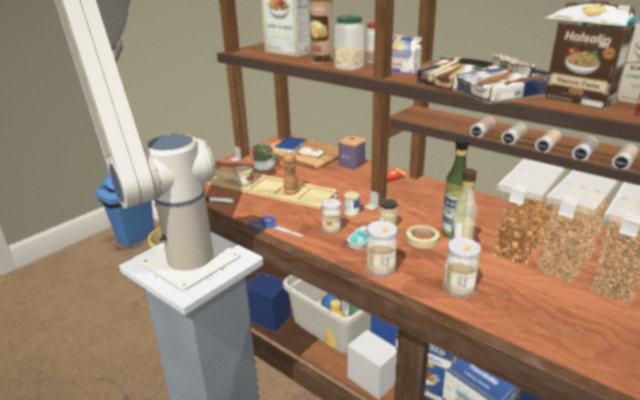

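View pics/scene0c.png

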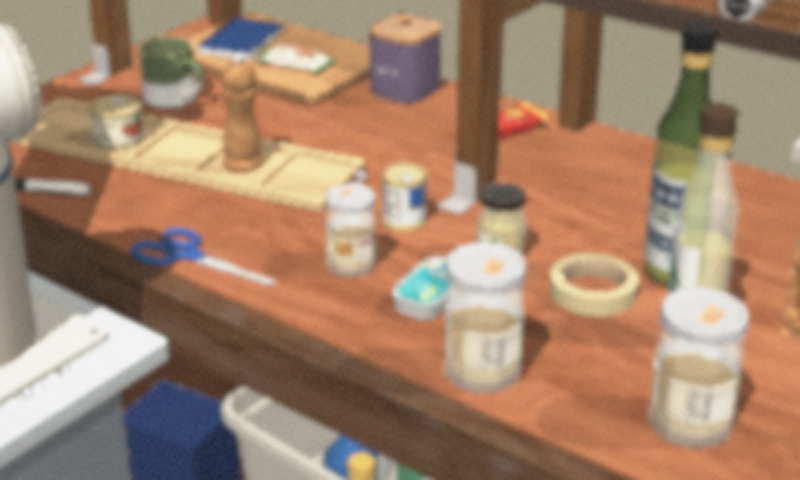

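View pics/top0c.png

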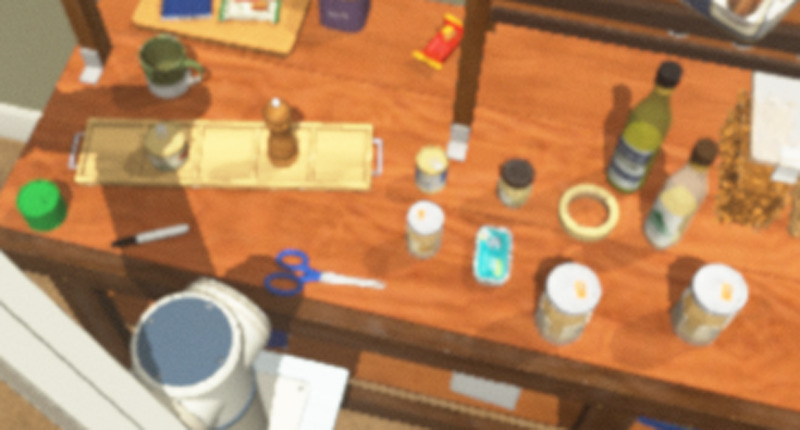

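```bash
cat > h.py <<'E'
import numpy as np, cv2
from scipy.optimize import least_squares
from workcell import ctrl
def cam(n):
    c=ctrl.get_calibration(n); f=200/np.tan(np.radians(c["fov_y"]/2))
    K=np.array([[f,0,c["cx"]],[0,f,c["cy"]],[0,0,1]]); return K,np.array(c["rvec"]),np.array(c["tvec"])
C={n:cam(n) for n in("scene","top")}
def proj(n,P): K,r,t=C[n]; return cv2.projectPoints(np.asarray(P,float).reshape(-1,1,3),r,t,K,None)[0][:,0]
def back(n,uv,z):
    K,r,t=C[n]; R=cv2.Rodrigues(r)[0]; d=R.T@np.linalg.inv(K)@np.array([uv[0],uv[1],1.]); o=-R.T@t
    return (o+d*(z-o[2])/d[2])[:2]
A=np.linspace(0,2*np.pi,40)
def cyl(x,y,z,d,h): return np.array([[x+d/2*np.cos(a),y+d/2*np.sin(a),q] for q in(z,z+h) for a in A])
def rect(x,y,z,w,l,h,th):
    c,s=np.cos(th),np.sin(th); return np.array([[x+c*a-s*b,y+s*a+c*b,q] for q in(z,z+h) for a in(-w/2,w/2) for b in(-l/2,l/2)])
def hullmask(n,P):
    m=np.zeros((1600,2560),np.uint8); cv2.fillConvexPoly(m,cv2.convexHull(np.round((proj(n,P)*4+1.5)).astype(np.int32)),1); return m
def box(n,P): u=proj(n,P); return np.r_[u.min(0),u.max(0)]
def iou(n,P,px):
    m=cv2.resize(hullmask(n,P),(640,400),interpolation=cv2.INTER_AREA)>0
    return (m&px).sum()/(m|px).sum()
def find(name,cam_,uv):
    "outline whose box centre is nearest uv"
    L=ctrl.outline_of(name,cam_)
    return min(L,key=lambda d:np.hypot((d["box"][0]+d["box"][2])/2-uv[0],(d["box"][1]+d["box"][3])/2-uv[1])) if L else None
def cen(px): 
    v,u=np.nonzero(px); return np.array([u.mean(),v.mean()])
def mcen(n,P):
    h=cv2.convexHull(proj(n,P).astype(np.float32)); M=cv2.moments(h); return np.array([M["m10"],M["m01"]])/M["m00"]
E
python3 - <<'E'
from h import *
pp={"wide_tin":((244,178),(234,184),75,58,6),"mill":((290,172),(285,178),58,170,6),"small_tin":((352,205),(347,193),57,72,0),"grey_lid_jar":((331,218),(344,218),60,101,0),"black_lid_jar":((390,210),(382,197),60,90,0),"tape":((423,237),(412,210),103,25,0)}
for k,(a,b,d,h,z) in pp.items():
    ob={n:find(k,n,u) for n,u in zip(("scene","top"),(a,b))}
    ms={n:cen(o["pixels"]) for n,o in ob.items() if o}
    for sub in(["scene"],["top"],["scene","top"]):
        s=[n for n in sub if n in ms]
        if not s: continue
        x0=back(s[-1],ms[s[-1]],z+h/2)
        r=least_squares(lambda p:np.concatenate([mcen(n,cyl(*p,z,d,h))-ms[n] for n in s]),x0,diff_step=1e-3)
        print(k,sub,np.round(r.x,1),np.round(r.fun,1),[np.round(box(n,cyl(*r.x,z,d,h))-ob[n]["box"],0) for n in s] if len(s)>1 else "")
for n,u in(("scene",(364,236)),("top",(369,228))):
    o=find("fish_tin",n,u); print("fish",n,back(n,cen(o["pixels"]),13),cv2.minAreaRect(np.argwhere(o["pixels"])[:,::-1].astype(np.float32)))
o={n:find("tray",n,(268,186)) for n in C}
for n in C: print("tray",n,back(n,ctrl.pinpoint("tray",n)[0]["uv"],0),back(n,cen(o[n]["pixels"]),10))
# tray corners in top picture crop (scale 800/335)
s=335/800
for u in((88,118),(374,124),(371,189),(76,185)): print(back("top",(165+u[0]*s,120+u[1]*s),18))
s=300/800
for u in((366,160),(352,207)): print("sc",back("scene",(200+u[0]*s,130+u[1]*s),18))
E
```

```text
wide_tin ['scene'] [462.4 263.5] [ 0. -0.] 
wide_tin ['top'] [468.1 261. ] [ 0. -0.] 
wide_tin ['scene', 'top'] [465.1 262.6] [ 0.7 -0.2 -0.6  0.5] [array([ 0., -2., -1., -3.]), array([ 0.,  0., -1., -3.])]
mill ['scene'] [494.5  40.7] [ 0. -0.] 
mill ['top'] [505.   52.3] [-0. -0.] 
mill ['scene', 'top'] [502.6  49.5] [-0.3 -1.3  0.5  0.6] [array([-3.,  0.,  0.,  1.]), array([-4., -4., -2.,  3.])]
small_tin ['scene'] [ 531.  -213.9] [-0.  0.] 
small_tin ['top'] [ 534.7 -216. ] [-0.  0.] 
small_tin ['scene', 'top'] [ 532.6 -214.5] [ 0.4 -0.1 -0.4  0.3] [array([-1., -1., -2., -1.]), array([ 1., -1., -3.,  0.])]
grey_lid_jar ['scene'] [ 399.9 -228.9] [0. 0.] 
grey_lid_jar ['top'] [ 402.2 -232.1] [0. 0.] 
grey_lid_jar ['scene', 'top'] [ 400.6 -230.3] [ 0.5  0.1 -0.5  0.2] [array([-1., -2.,  0., -1.]), array([-2., -1., -1.,  0.])]
black_lid_jar ['scene'] [ 553.1 -352.6] [-0. -0.] 
black_lid_jar ['top'] [ 537.3 -367.8] [-0. -0.] 
black_lid_jar ['scene', 'top'] [ 541.6 -362.1] [ 0.5  2.2 -1.2 -1.1] [array([-2.,  5., -1.,  1.]), array([-2., -2., -1., -1.])]
tape ['scene'] [ 527.3 -498.7] [-0. -0.] 
tape ['top'] [ 528.8 -500.8] [ 0. -0.] 
tape ['scene', 'top'] [ 527.8 -499.5] [ 0.3  0.  -0.4  0.1] [array([-1., -3.,  1.,  2.]), array([-2.,  1.,  0., -1.])]
fish scene [ 391.19560805 -346.21916247] ((357.0, 238.5), (23.0, 20.0), 90.0)
fish top [ 406.38104844 -354.01632566] ((371.5, 227.0), (24.0, 15.0), 90.0)
tray scene [507.41632629 174.00517233] [490.74050202 118.52149501]
tray top [494.18727879 146.97225274] [491.17623818 150.78285322]
[503.66173839 433.49691338]
[619.94540367 -89.35353282]
[ 481.95348482 -118.35593582]
[361.66005915 398.08629173]
sc [614.85801002 -88.54208285]
sc [ 495.42968206 -158.02709923]
```

```bash
cat >> h.py <<'E'
from scipy.ndimage import map_coordinates, gaussian_filter
def edgefit(P,x0,ims,cams,R=4.,skip=None,N=120):
    "P(x)->hull points; pulls silhouettes onto strongest colour edges"
    x=np.array(x0,float)
    for it in range(12):
        r=max(R*0.85**it,1.5); obs=[]
        for n in cams:
            h=cv2.convexHull(proj(n,P(x)).astype(np.float32))[:,0].astype(float)
            seg=np.roll(h,-1,0)-h; L=np.hypot(*seg.T); c=h.mean(0)
            for a,s,l in zip(h,seg,L):
                if l<.3: continue
                nr=np.array([s[1],-s[0]])/l; nr*=np.sign(nr@(a+s/2-c)) or 1
                for t in np.linspace(0,1,int(max(2,min(N,l*1.5)))+1)[:-1]:
                    q=a+s*(t+.01); k=np.arange(-r,r+.01,.25); pts=q[:,None]+nr[:,None]*k
                    if skip and skip(n,q): continue
                    g=sum(np.abs(np.gradient(map_coordinates(ims[n][...,ch],[pts[1],pts[0]],order=1)))for ch in range(3))
                    w=g*np.exp(-(k/r)**2); i=w.argmax(); obs.append((n,t,q+nr*k[i],nr,w[i]))
        def res(p):
            out=[]
            H={n:cv2.convexHull(proj(n,P(p)).astype(np.float32))[:,0].astype(float) for n in cams}
            for n,t,q,nr,w in obs: out.append(min(w,15)/15*(-cv2.pointPolygonTest(H[n].astype(np.float32).reshape(-1,1,2),tuple(map(float,q)),True)))
            return out
        f=least_squares(res,x,diff_step=1e-4,x_scale=np.where(np.abs(x)<5,.02,1.),loss="soft_l1",f_scale=.5); x=f.x
    return x,np.sqrt(np.mean(np.square(res(x))))
def ims_(s=.7): return {n:gaussian_filter(ctrl.get_image(n).astype(float),(s,s,0)) for n in C}
E
python3 - <<'E'
from h import *
I=ims_()
tr=lambda p:rect(p[0],p[1],0,136,533,18,p[2])
fi=lambda p:rect(p[0],p[1],0,60,102,26,p[2])
for cs in(["top"],["scene"],["top","scene"]):
    print("tray",cs,edgefit(tr,[492,156,.22],I,cs))
for cs in(["top"],["scene"],["top","scene"]):
    print("fish",cs,edgefit(fi,[400,-350,.1],I,cs))
def fitc(k,x0,d,h,z):
    for cs in(["top"],["scene"],["top","scene"]): print(k,cs,edgefit(lambda p:cyl(*p,z,d,h),x0,I,cs,N=3))
fitc("wide",[465,262.6],75,58,6);fitc("small",[532,-214],57,72,0);fitc("grey",[401,-230],60,101,0);fitc("black",[540,-363],60,90,0)
s=335/800
for u in((458,158),(449,130),(470,130)): print("post",back("top",(165+u[0]*s,120+u[1]*s),0))
x=edgefit(tr,[492,156,.22],I,["top","scene"])[0]
for n in C:
    im=cv2.cvtColor(ctrl.get_image(n),cv2.COLOR_RGB2BGR); im=cv2.resize(im,None,fx=4,fy=4,interpolation=cv2.INTER_CUBIC)
    for P,col in((tr(x),(255,0,0)),(fi(edgefit(fi,[400,-350,.1],I,["top"])[0]),(0,0,255))):
        cv2.polylines(im,[np.int32(cv2.convexHull(proj(n,P).astype(np.float32))*4+1.5)],1,col,1)
    cv2.imwrite(f"pics/{n}1.png",im[590:1070,720:1520])
E
```

```text
tray ['top'] (array([5.01293984e+02, 1.62065283e+02, 2.14625337e-01]), np.float64(0.18230716777577635))
tray ['scene'] (array([4.94632625e+02, 1.65784835e+02, 2.19989511e-01]), np.float64(0.13140752134059172))
tray ['top', 'scene'] (array([4.99438697e+02, 1.61823033e+02, 2.17181687e-01]), np.float64(0.1876618931882404))
fish ['top'] (array([ 3.93450497e+02, -3.31925253e+02, -5.91781468e-03]), np.float64(0.13892795507831981))
fish ['scene'] (array([ 4.03070686e+02, -3.36763718e+02, -3.04016398e-01]), np.float64(0.18251115572641113))
fish ['top', 'scene'] (array([ 3.98604686e+02, -3.32893250e+02, -1.63296304e-01]), np.float64(0.19414503869092545))
wide ['top'] (array([466.82905255, 266.01799531]), np.float64(0.12733973028610673))
wide ['scene'] (array([460.78120044, 264.80881316]), np.float64(0.11905644988688589))
wide ['top', 'scene'] (array([463.55990503, 265.64270185]), np.float64(0.13214313722440313))
small ['top'] (array([ 537.3731327 , -214.57842344]), np.float64(0.232387216145415))
small ['scene'] (array([ 537.51372723, -210.3452564 ]), np.float64(0.21378477996884812))
small ['top', 'scene'] (array([ 537.70278091, -214.03653045]), np.float64(0.2070886569445442))
grey ['top'] (array([ 406.33552298, -229.65814067]), np.float64(0.1329731395097145))
grey ['scene'] (array([ 402.76667925, -227.12600157]), np.float64(0.10198249194500242))
grey ['top', 'scene'] (array([ 404.74803995, -229.47604623]), np.float64(0.15618738963194556))
black ['top'] (array([ 537.01633576, -362.08025603]), np.float64(0.21145359186011917))
black ['scene'] (array([ 524.1319475 , -369.95402609]), np.float64(0.19917064469392964))
black ['top', 'scene'] (array([ 531.95742906, -362.62404311]), np.float64(0.1826308680259137))
post [ 595.76950888 -255.14772294]
post [ 652.79127199 -226.23165031]
post [ 662.31971913 -264.45962951]
```

View pics/top1.png

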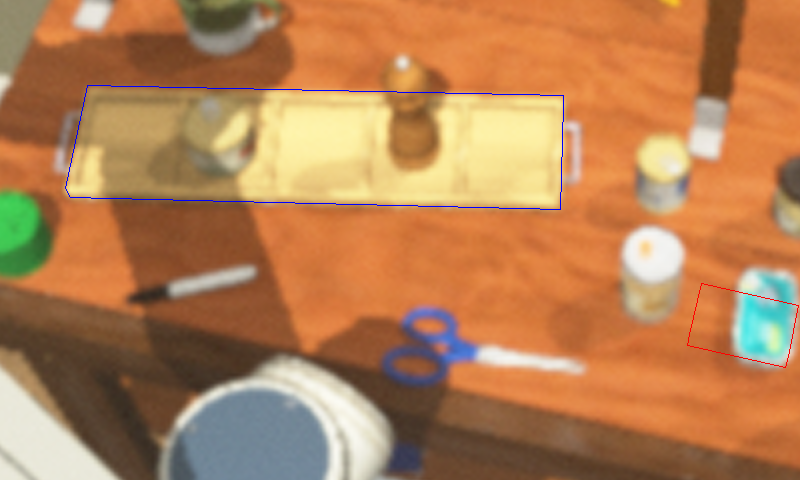

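Run:
```python
from h import *
I=ims_()
fi=lambda p:np.vstack([np.c_[c+0*np.zeros((1,3))] for c in [1]]) 
def fi(p):
    x,y,th=p;c,s=np.cos(th),np.sin(th);r=14;out=[]
    for q in(0,26):
        for a in(-1,1):
            for b in(-1,1):
                for t in np.linspace(0,2*np.pi,16):
                    u=a*(31.5-r)+r*np.cos(t);v=b*(52.5-r)+r*np.sin(t);out.append([x+c*u-s*v,y+s*u+c*v,q])
    return np.array(out)
for y0 in(1.3,1.57,1.8):
  for cs in(["top"],["scene"],["top","scene"]): print("fish",y0,cs,edgefit(fi,[404,-350,y0],I,cs,N=4))
for cs in(["top"],["scene"]): print("grey",edgefit(lambda p:cyl(*p,0,60,101),[404,-229],I,cs,N=3)); 
f=edgefit(fi,[404,-350,1.57],I,["top"],N=4)[0]
v=[]
for n in C:
    im=cv2.cvtColor(ctrl.get_image(n),cv2.COLOR_RGB2BGR); im=cv2.resize(im,None,fx=5,fy=5,interpolation=cv2.INTER_CUBIC)
    for P in(fi(f),cyl(404.7,-229.5,0,60,101),cyl(537,-362,0,60,90),cyl(537.5,-213,0,57,72),cyl(464,265,6,75,58)):
        cv2.polylines(im,[np.int32(cv2.convexHull(proj(n,P).astype(np.float32))*5+2)],1,(255,0,255),1)
    v.append(im[900:1300,1600:2000])
cv2.imwrite("pics/fit.png",np.hstack(v))
```

```text
fish 1.3 ['top'] (array([ 410.35048604, -352.57482186,    1.59582127]), np.float64(0.3620187528705337))
fish 1.3 ['scene'] (array([ 411.11404031, -354.57406353,    1.45871578]), np.float64(0.1689656384212183))
fish 1.3 ['top', 'scene'] (array([ 408.79270503, -352.46808207,    1.61056934]), np.float64(0.27895202276788617))
fish 1.57 ['top'] (array([ 410.378649  , -352.67002965,    1.59900001]), np.float64(0.34776117812499596))
fish 1.57 ['scene'] (array([ 411.01920709, -354.55996093,    1.46112762]), np.float64(0.16819837659000958))
fish 1.57 ['top', 'scene'] (array([ 408.96587249, -352.82195608,    1.5976855 ]), np.float64(0.2848241662974571))
fish 1.8 ['top'] (array([ 409.22845719, -352.36856637,    1.60760641]), np.float64(0.3542008907147745))
fish 1.8 ['scene'] (array([ 410.98139913, -354.35595142,    1.47300151]), np.float64(0.17232228685499487))
fish 1.8 ['top', 'scene'] (array([ 408.88182392, -352.60457241,    1.59991461]), np.float64(0.2720756535782501))
grey (array([ 406.45385727, -229.87363581]), np.float64(0.13138545282999195))
grey (array([ 402.88725372, -226.92024637]), np.float64(0.10768217473669368))
```

View pics/fit.png

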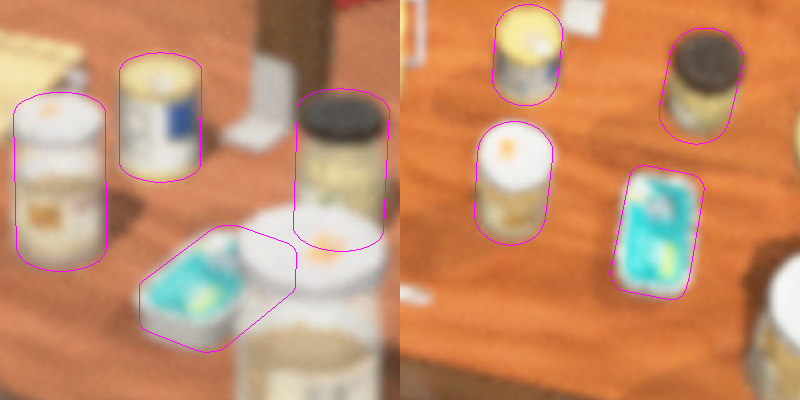

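```bash
cat >> h.py <<'E'
def T(p,pts):
    c,s=np.cos(p[2]),np.sin(p[2]); pts=np.asarray(pts,float); o=pts.copy(); o[:,0]=p[0]+c*pts[:,0]-s*pts[:,1]; o[:,1]=p[1]+s*pts[:,0]+c*pts[:,1]; return o
E
cat > ov.py <<'E'
from h import *
def ov(x,n,out,crop,extra=(),s=6,sz=(800,300)):
    im=cv2.cvtColor(ctrl.get_image(n),cv2.COLOR_RGB2BGR); im=cv2.resize(im,None,fx=s,fy=s,interpolation=cv2.INTER_CUBIC)
    pl=lambda P,c:cv2.polylines(im,[np.int32(proj(n,P)*s+s/2-.5)],1,c,1)
    pl(T(x,[[a,b,18] for a,b in((-68,-266.5),(68,-266.5),(68,266.5),(-68,266.5))]),(255,0,0))
    for y in(-210,-105,0,105,210): pl(T(x,[[a,b+y,14] for a,b in((-60,-48.5),(60,-48.5),(60,48.5),(-60,48.5))]),(0,200,0))
    for X,Y,z,d,h in extra:
        P=cyl(X,Y,z,d,h); pl(P[:40],(255,0,255)); pl(P[40:],(0,0,255))
    return im[crop[1]:crop[1]+sz[1],crop[0]:crop[0]+sz[0]]
E
python3 - <<'E'
from ov import *
x=[499,162.5,.217]
e=[(464,265.5,6,75,58),(505,52,6,58,10)]
cv2.imwrite("pics/ov.png",np.vstack([ov(x,"top",0,(1170,980),e),ov(x,"scene",0,(1230,950),e)]))
E
```

```text
(no output)
```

View pics/ov.png

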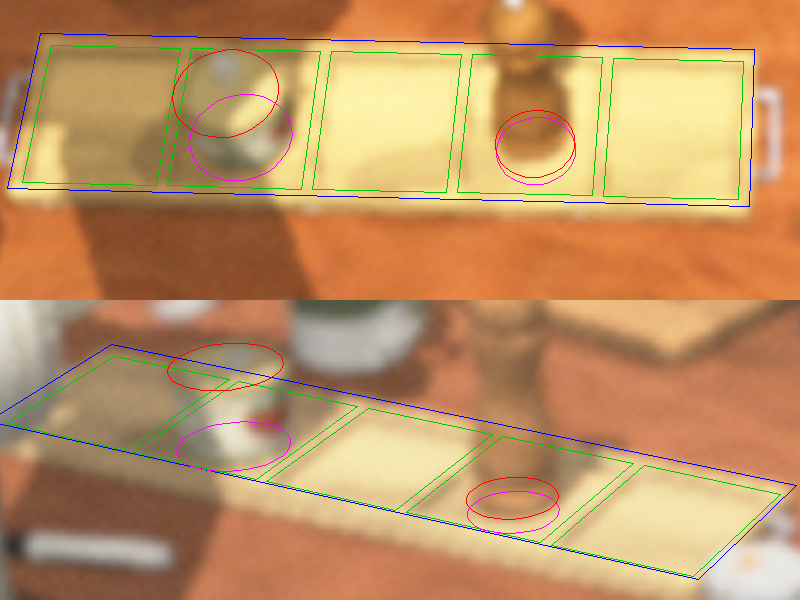

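apply_moves --targets '[{"tx":0.024,"ty":-0.043,"tz":0,"spin":-8},{"tx":0.048,"ty":-0.086,"tz":0,"spin":-16},{"tx":0.072,"ty":-0.129,"tz":0,"spin":-24},{"tx":0.096,"ty":-0.172,"tz":0,"spin":-32},{"tx":0.12,"ty":-0.215,"tz":0,"spin":-40},{"tx":0.144,"ty":-0.258,"tz":0,"spin":-48},{"tx":0.168,"ty":-0.301,"tz":0,"spin":-56},{"tx":0.192,"ty":-0.344,"tz":0,"spin":-63.6}]' --gripper -1

```text
t: 4.1
ee_pos: [344.1, 260.7, 202.2]
orientation: [1.975, 2.443, 0.001]
ft_force: [1.6, -0.0, -0.1]
width: 87.7
grasp_force: 0.0
```

apply_moves --targets '[{"tx":0.015,"ty":-0.047,"tz":0,"spin":0},{"tx":0.03,"ty":-0.094,"tz":0,"spin":0},{"tx":0.045,"ty":-0.141,"tz":0,"spin":0},{"tx":0.06,"ty":-0.188,"tz":0,"spin":0},{"tx":0.075,"ty":-0.235,"tz":0,"spin":0},{"tx":0.09,"ty":-0.282,"tz":0,"spin":0},{"tx":0.105,"ty":-0.329,"tz":0,"spin":0},{"tx":0.12,"ty":-0.376,"tz":0,"spin":0}]'

```text
t: 4.9
ee_pos: [463.8, -115.9, 202.2]
orientation: [1.969, 2.447, 0.001]
ft_force: [0.1, 0.9, 0.4]
width: 87.8
grasp_force: 0.0
```

apply_moves --targets '[{"tx":0.009,"ty":-0.035,"tz":0,"spin":0},{"tx":0.018,"ty":-0.075,"tz":-0.01,"spin":0},{"tx":0.027,"ty":-0.115,"tz":-0.02,"spin":0},{"tx":0.036,"ty":-0.155,"tz":-0.035,"spin":0},{"tx":0.045,"ty":-0.195,"tz":-0.05,"spin":0},{"tx":0.055,"ty":-0.23,"tz":-0.065,"spin":0},{"tx":0.065,"ty":-0.248,"tz":-0.075,"spin":0},{"tx":0.0735,"ty":-0.2485,"tz":-0.08,"spin":0}]'

```text
t: 5.7
ee_pos: [536.8, -364.3, 120.6]
orientation: [-1.972, -2.445, 0.0]
ft_force: [1.0, -0.5, 0.5]
width: 87.9
grasp_force: 0.0
```

Run:
```python
from h import *
v=[]
for n,(u0,v0) in(("scene",(300,60)),("top",(300,90))):
    im=cv2.cvtColor(ctrl.get_image(n),cv2.COLOR_RGB2BGR)
    v.append(cv2.resize(im[v0:v0+200,u0:u0+133],None,fx=3,fy=3,interpolation=cv2.INTER_CUBIC))
cv2.imwrite("pics/g1.png",np.hstack(v)); print(ctrl.get_obs()["ee_pos"])
```

```text
[ 537.20822064 -361.68103847  120.94783996]
```

View pics/g1.png

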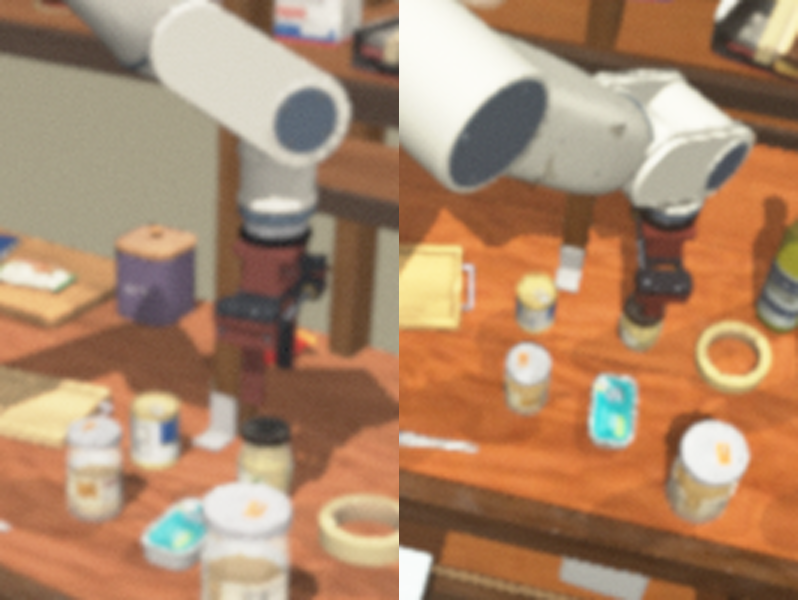

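apply_moves --targets '[{"tx":0,"ty":0,"tz":-0.015,"spin":0},{"tx":0,"ty":0,"tz":-0.03,"spin":0},{"tx":0,"ty":0,"tz":-0.045,"spin":0},{"tx":0,"ty":0,"tz":-0.06,"spin":0},{"tx":0,"ty":0,"tz":-0.075,"spin":0},{"tx":0,"ty":0,"tz":-0.088,"spin":0},{"tx":0,"ty":0,"tz":-0.088,"spin":0},{"tx":0,"ty":0,"tz":-0.088,"spin":0}]'

```text
t: 6.6
ee_pos: [536.8, -362.1, 33.5]
orientation: [-1.969, -2.447, 0.0]
ft_force: [-0.4, -0.6, -0.0]
width: 88.1
grasp_force: 0.0
```

apply_moves --targets '[{"tx":0,"ty":0,"tz":0,"spin":0},{"tx":0,"ty":0,"tz":0,"spin":0},{"tx":0,"ty":0,"tz":0,"spin":0},{"tx":0,"ty":0,"tz":0,"spin":0},{"tx":0,"ty":0,"tz":0,"spin":0},{"tx":0,"ty":0,"tz":0,"spin":0},{"tx":0,"ty":0,"tz":0,"spin":0},{"tx":0,"ty":0,"tz":0,"spin":0}]' --gripper 1

```text
t: 7.4
ee_pos: [537.1, -362.3, 34.3]
orientation: [1.969, 2.448, -0.0]
ft_force: [-2.7, -0.5, 5.0]
width: 56.9
grasp_force: 30.0
```

apply_moves --targets '[{"tx":0,"ty":0,"tz":0.012,"spin":0},{"tx":0,"ty":0,"tz":0.03,"spin":0},{"tx":-0.02,"ty":0.005,"tz":0.05,"spin":0},{"tx":-0.045,"ty":0.01,"tz":0.07,"spin":0},{"tx":-0.07,"ty":0.02,"tz":0.09,"spin":0},{"tx":-0.09,"ty":0.035,"tz":0.11,"spin":0},{"tx":-0.1,"ty":0.06,"tz":0.122,"spin":0},{"tx":-0.107,"ty":0.09,"tz":0.122,"spin":0}]'

```text
t: 8.2
ee_pos: [429.8, -272.3, 157.8]
orientation: [1.969, 2.444, 0.001]
ft_force: [0.4, -0.8, -2.9]
width: 56.8
grasp_force: 30.0
```

apply_moves --targets '[{"tx":-0.005,"ty":0.035,"tz":0,"spin":0},{"tx":-0.01,"ty":0.075,"tz":0,"spin":0},{"tx":-0.015,"ty":0.12,"tz":0,"spin":0},{"tx":-0.02,"ty":0.165,"tz":0,"spin":0},{"tx":-0.025,"ty":0.21,"tz":0,"spin":0},{"tx":-0.03,"ty":0.25,"tz":0,"spin":0},{"tx":-0.03,"ty":0.285,"tz":0,"spin":0},{"tx":-0.03,"ty":0.32,"tz":0,"spin":0}]'

```text
t: 9.0
ee_pos: [399.2, 49.5, 156.2]
orientation: [-1.969, -2.448, -0.0]
ft_force: [0.0, 0.0, -3.5]
width: 56.7
grasp_force: 30.0
```

Run:
```python
from h import *
v=[]
print(ctrl.get_obs()["ee_pos"],ctrl.get_obs()["width"])
for n,(u0,v0) in(("scene",(230,60)),("top",(230,90))):
    im=cv2.cvtColor(ctrl.get_image(n),cv2.COLOR_RGB2BGR)
    v.append(cv2.resize(im[v0:v0+200,u0:u0+133],None,fx=3,fy=3,interpolation=cv2.INTER_CUBIC))
    L=ctrl.pinpoint("black_lid_jar",n); print(n,[(d["score"],d["uv"]) for d in L][:2])
    o=ctrl.outline_of("black_lid_jar",n)
    for d in o[:2]: print(d["score"],d["box"],cen(d["pixels"]),back(n,cen(d["pixels"]),155))
cv2.imwrite("pics/g2.png",np.hstack(v)); o=ctrl.get_obs()
p=o["ee_pos"]
for n in C: print(n,proj(n,[p-[0,0,34]]),mcen(n,cyl(p[0],p[1],p[2]-34,60,90)),box(n,cyl(p[0],p[1],p[2]-34,60,90)))
print(p,o["width"])
```

```text
[399.21512312  49.48309828 156.18366086] 56.72820027472262
scene [(0.85, [268.9, 175.3])]
0.88 [259.4, 147.7, 275.6, 180.6] [268.36243386 165.47619048] [407.96299738  56.43807658]
top [(0.49, [275.0, 191.9])]
scene [[269.21428371 175.42362093]] [268.27295672 163.72255505] [258.64137086 148.5317273  277.71358834 179.09136431]
top [[275.16980298 194.36892283]] [273.96007601 188.0794362 ] [264.97968929 175.57025469 282.65633709 200.81195874]
[399.74015648  47.3953213  155.90497021] 56.88831960577631
```

View pics/g2.png

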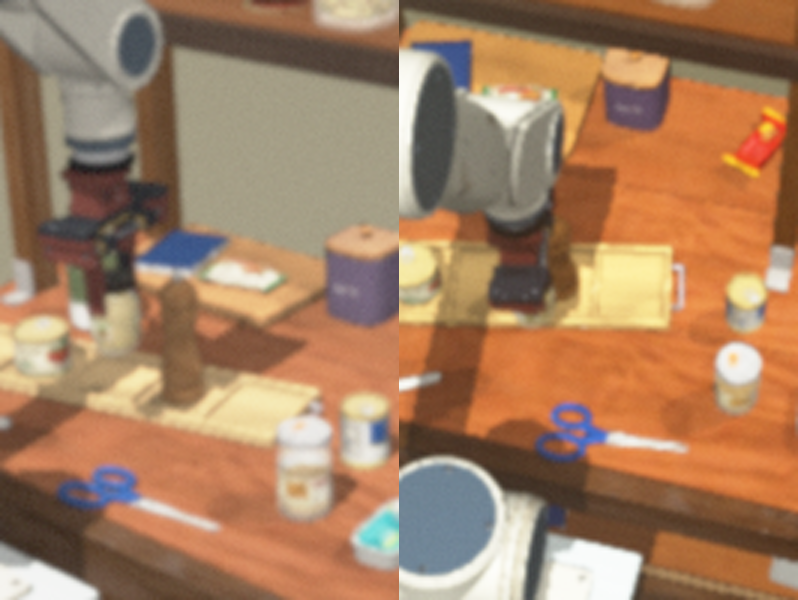

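apply_moves --targets '[{"tx":0,"ty":0.03,"tz":0,"spin":0},{"tx":0.005,"ty":0.065,"tz":0,"spin":0},{"tx":0.02,"ty":0.1,"tz":0,"spin":0},{"tx":0.045,"ty":0.113,"tz":0,"spin":0},{"tx":0.075,"ty":0.1145,"tz":-0.01,"spin":0},{"tx":0.093,"ty":0.1145,"tz":-0.03,"spin":0},{"tx":0.099,"ty":0.1145,"tz":-0.055,"spin":0},{"tx":0.099,"ty":0.1145,"tz":-0.075,"spin":0}]'

```text
t: 10.1
ee_pos: [500.2, 160.8, 79.6]
orientation: [1.972, 2.445, -0.0]
ft_force: [-0.4, -0.3, -3.8]
width: 56.7
grasp_force: 30.0
```

apply_moves --targets '[{"tx":0,"ty":0,"tz":-0.01,"spin":0},{"tx":0,"ty":0,"tz":-0.02,"spin":0},{"tx":0,"ty":0,"tz":-0.028,"spin":0},{"tx":0,"ty":0,"tz":-0.034,"spin":0},{"tx":0,"ty":0,"tz":-0.038,"spin":0},{"tx":0,"ty":0,"tz":-0.04,"spin":0},{"tx":0,"ty":0,"tz":-0.04,"spin":0},{"tx":0,"ty":0,"tz":-0.04,"spin":0}]'

```text
t: 10.9
ee_pos: [499.2, 162.5, 41.2]
orientation: [1.969, 2.448, 0.001]
ft_force: [-0.3, 0.5, -3.7]
width: 56.9
grasp_force: 30.0
```

apply_moves --targets '[{"tx":0,"ty":0,"tz":-0.001,"spin":0},{"tx":0,"ty":0,"tz":-0.002,"spin":0},{"tx":0,"ty":0,"tz":-0.002,"spin":0},{"tx":0,"ty":0,"tz":-0.002,"spin":0},{"tx":0,"ty":0,"tz":-0.002,"spin":0},{"tx":0,"ty":0,"tz":-0.002,"spin":0},{"tx":0,"ty":0,"tz":-0.002,"spin":0},{"tx":0,"ty":0,"tz":-0.002,"spin":0}]'

```text
t: 11.7
ee_pos: [499.3, 163.0, 40.5]
orientation: [1.969, 2.448, 0.002]
ft_force: [-4.2, 1.5, 12.8]
width: 56.6
grasp_force: 30.0
```

Run:
```python
from ov import *
x=[499,162.5,.217]
e=[(499,162.5,6,60,90),(469,264.5,6,75,58)]
cv2.imwrite("pics/ov2.png",np.vstack([ov(x,"top",0,(1170,980),e),ov(x,"scene",0,(1230,950),e)]))
```

```text
(no output)
```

View pics/ov2.png

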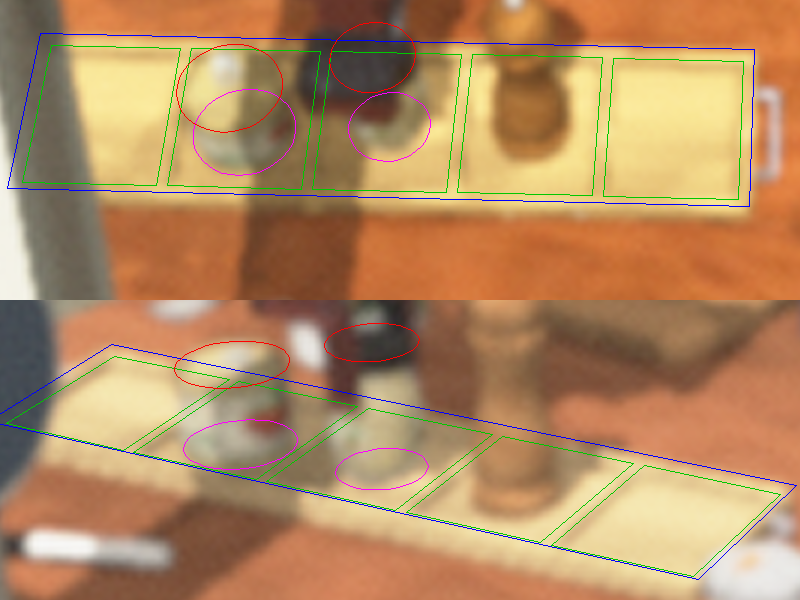

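apply_moves --targets '[{"tx":0,"ty":0,"tz":0,"spin":0},{"tx":0,"ty":0,"tz":0,"spin":0},{"tx":0,"ty":0,"tz":0,"spin":0},{"tx":0,"ty":0,"tz":0,"spin":0},{"tx":0,"ty":0,"tz":0,"spin":0},{"tx":0,"ty":0,"tz":0,"spin":0},{"tx":0,"ty":0,"tz":0.01,"spin":0},{"tx":0,"ty":0,"tz":0.02,"spin":0}]' --gripper -1

```text
t: 12.6
ee_pos: [498.8, 162.3, 59.4]
orientation: [-1.969, -2.448, 0.001]
ft_force: [0.4, 1.2, -0.3]
width: 87.8
grasp_force: 0.0
```

apply_moves --targets '[{"tx":0,"ty":0,"tz":0.02,"spin":0},{"tx":0,"ty":0,"tz":0.05,"spin":0},{"tx":0,"ty":0,"tz":0.085,"spin":0},{"tx":-0.02,"ty":0,"tz":0.11,"spin":0},{"tx":-0.055,"ty":-0.01,"tz":0.115,"spin":0},{"tx":-0.09,"ty":-0.04,"tz":0.115,"spin":0},{"tx":-0.1,"ty":-0.085,"tz":0.115,"spin":0},{"tx":-0.1,"ty":-0.13,"tz":0.115,"spin":0}]'

```text
t: 13.4
ee_pos: [397.1, 31.7, 174.9]
orientation: [1.965, 2.45, 0.001]
ft_force: [1.1, -0.9, 0.9]
width: 87.6
grasp_force: 0.0
```

apply_moves --targets '[{"tx":0,"ty":-0.045,"tz":0,"spin":0},{"tx":0,"ty":-0.09,"tz":0,"spin":0},{"tx":0,"ty":-0.135,"tz":0,"spin":0},{"tx":0.002,"ty":-0.18,"tz":0,"spin":0},{"tx":0.004,"ty":-0.22,"tz":0,"spin":0},{"tx":0.005,"ty":-0.245,"tz":-0.01,"spin":0},{"tx":0.006,"ty":-0.258,"tz":-0.02,"spin":0},{"tx":0.006,"ty":-0.262,"tz":-0.025,"spin":0}]'

```text
t: 14.2
ee_pos: [404.6, -230.3, 148.5]
orientation: [-1.971, -2.446, 0.0]
ft_force: [1.0, 0.5, -0.1]
width: 87.6
grasp_force: 0.0
```

Run:
```python
from ov import *
print(ctrl.get_obs()["ee_pos"])
I=ims_()
tr=lambda p:rect(p[0],p[1],0,136,533,18,p[2])
def loc(x,P): c,s=np.cos(x[2]),np.sin(x[2]); d=np.array(P)-x[:2]; return np.round([c*d[0]+s*d[1],-s*d[0]+c*d[1]],1)
for cs in(["top"],["scene"],["top","scene"]):
    x=edgefit(tr,[499,162.5,.217],I,cs)[0]; print("tray",cs,x)
    j=edgefit(lambda p:cyl(*p,6,58.5,90),[499,162.5],I,cs,N=3)[0]; w=edgefit(lambda p:cyl(*p,6,75,58),[469,265],I,cs,N=3)[0]; m=edgefit(lambda p:cyl(*p,6,58,20),[515,55],I,cs,N=3)[0]
    print("black",j,loc(x,j),"wide",w,loc(x,w),"mill",m,loc(x,m))
for n in C:
    for k,z in(("black_lid_jar",6),("wide_tin",6),("mill",6),("grey_lid_jar",0)):
        print(n,k,[(round(d["score"],2),np.round(back(n,d["uv"],z))) for d in ctrl.pinpoint(k,n)][:3])
e=[(499,162.5,6,60,90),(469,264.5,6,75,58)]
cv2.imwrite("pics/ov3.png",np.vstack([ov(x,"top",0,(1170,980),e),ov(x,"scene",0,(1230,950),e)]))
```

```text
[ 404.64253966 -230.27472316  148.46869149]
tray ['top'] [5.04135613e+02 1.62548708e+02 2.08483105e-01]
black [498.04574758 157.92910183] [-6.9 -3.3] wide [455.30936351 266.83884596] [-26.2 112.1] mill [526.05208108  61.61461453] [   0.6 -103.3]
tray ['scene'] [4.91652248e+02 1.76584886e+02 2.24790035e-01]
black [490.58652958 153.29664757] [ -6.2 -22.5] wide [463.79035336 264.70312093] [-7.5 92.1] mill [517.41696043  62.77181173] [  -0.3 -116.7]
tray ['top', 'scene'] [4.98747626e+02 1.62246760e+02 2.29062071e-01]
black [496.10334784 156.83713689] [-3.8 -4.7] wide [464.01117822 265.6568151 ] [-10.3 108.6] mill [523.42373818  62.13351411] [   1.3 -103.1]
scene black_lid_jar [(0.54, array([523., 198.]))]
scene wide_tin [(0.84, array([469., 275.]))]
scene mill [(0.71, array([521.,  65.]))]
scene grey_lid_jar [(0.87, array([ 296., -483.])), (0.72, array([ 388., -696.])), (0.65, array([ 394., -230.]))]
top black_lid_jar [(0.7, array([ 396., -340.])), (0.52, array([504., 148.]))]
top wide_tin [(0.53, array([ 399., -234.])), (0.46, array([ 409., -334.]))]
top mill [(0.77, array([523.,  43.]))]
top grey_lid_jar [(0.9, array([ 314., -494.])), (0.75, array([521.,  47.])), (0.73, array([ 423., -237.]))]
```

View pics/ov3.png

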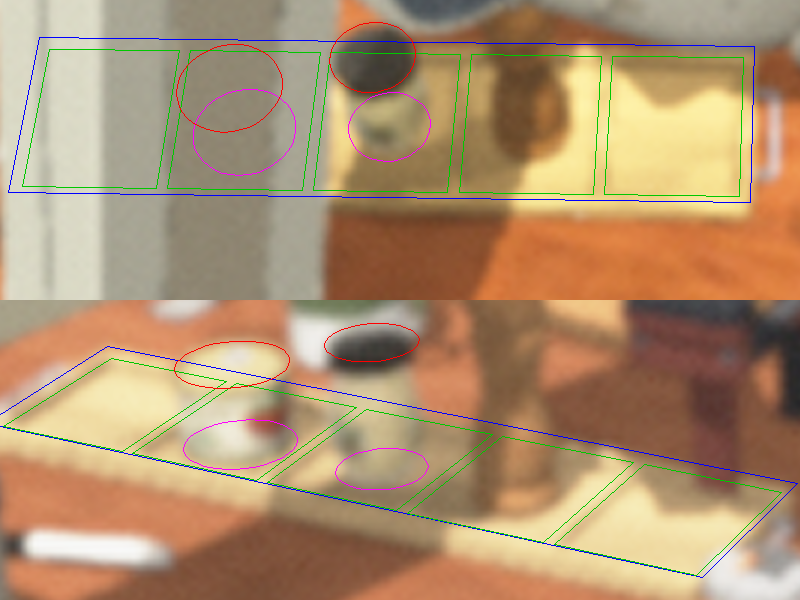

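apply_moves --targets '[{"tx":0,"ty":0,"tz":-0.02,"spin":0},{"tx":0,"ty":0,"tz":-0.04,"spin":0},{"tx":0,"ty":0,"tz":-0.06,"spin":0},{"tx":0,"ty":0,"tz":-0.08,"spin":0},{"tx":0,"ty":0,"tz":-0.095,"spin":0},{"tx":0,"ty":0,"tz":-0.105,"spin":0},{"tx":0,"ty":0,"tz":-0.105,"spin":0},{"tx":0,"ty":0,"tz":-0.105,"spin":0}]'

```text
t: 15.6
ee_pos: [405.1, -229.7, 44.1]
orientation: [1.969, 2.448, 0.0]
ft_force: [0.2, 0.3, 0.4]
width: 87.9
grasp_force: 0.0
```

apply_moves --targets '[{"tx":0,"ty":0,"tz":0,"spin":0},{"tx":0,"ty":0,"tz":0,"spin":0},{"tx":0,"ty":0,"tz":0,"spin":0},{"tx":0,"ty":0,"tz":0,"spin":0},{"tx":0,"ty":0,"tz":0,"spin":0},{"tx":0,"ty":0,"tz":0,"spin":0},{"tx":0,"ty":0,"tz":0,"spin":0},{"tx":0,"ty":0,"tz":0,"spin":0}]' --gripper 1

```text
t: 16.4
ee_pos: [405.2, -229.8, 44.2]
orientation: [1.969, 2.447, 0.0]
ft_force: [-1.5, 0.9, 6.3]
width: 59.9
grasp_force: 30.0
```

apply_moves --targets '[{"tx":0,"ty":0,"tz":0.015,"spin":0},{"tx":0,"ty":0,"tz":0.035,"spin":0},{"tx":0,"ty":0.025,"tz":0.05,"spin":0},{"tx":0,"ty":0.06,"tz":0.05,"spin":0},{"tx":0,"ty":0.1,"tz":0.05,"spin":0},{"tx":0.01,"ty":0.135,"tz":0.05,"spin":0},{"tx":0.03,"ty":0.155,"tz":0.05,"spin":0},{"tx":0.055,"ty":0.168,"tz":0.05,"spin":0}]'

```text
t: 17.2
ee_pos: [458.9, -59.8, 93.5]
orientation: [-1.966, -2.448, 0.002]
ft_force: [0.1, -0.7, -2.4]
width: 59.7
grasp_force: 30.0
```

apply_moves --targets '[{"tx":0.03,"ty":0.007,"tz":0,"spin":0},{"tx":0.057,"ty":0.013,"tz":0,"spin":0},{"tx":0.076,"ty":0.017,"tz":0,"spin":0},{"tx":0.084,"ty":0.019,"tz":-0.005,"spin":0},{"tx":0.084,"ty":0.019,"tz":-0.015,"spin":0},{"tx":0.084,"ty":0.019,"tz":-0.025,"spin":0},{"tx":0.084,"ty":0.019,"tz":-0.033,"spin":0},{"tx":0.084,"ty":0.019,"tz":-0.038,"spin":0}]'

```text
t: 18.0
ee_pos: [542.3, -42.8, 54.5]
orientation: [-1.968, -2.446, 0.002]
ft_force: [0.5, -0.1, -2.9]
width: 59.9
grasp_force: 30.0
```

apply_moves --targets '[{"tx":0,"ty":0,"tz":-0.002,"spin":0},{"tx":0,"ty":0,"tz":-0.004,"spin":0},{"tx":0,"ty":0,"tz":-0.006,"spin":0},{"tx":0,"ty":0,"tz":-0.0065,"spin":0},{"tx":0,"ty":0,"tz":-0.0065,"spin":0},{"tx":0,"ty":0,"tz":-0.0065,"spin":0},{"tx":0,"ty":0,"tz":-0.0065,"spin":0},{"tx":0,"ty":0,"tz":-0.0065,"spin":0}]'

```text
t: 18.8
ee_pos: [544.1, -42.7, 50.3]
orientation: [1.969, 2.447, 0.0]
ft_force: [-3.3, 0.2, 6.4]
width: 59.9
grasp_force: 30.0
```

apply_moves --targets '[{"tx":0,"ty":0,"tz":0,"spin":0},{"tx":0,"ty":0,"tz":0,"spin":0},{"tx":0,"ty":0,"tz":0,"spin":0},{"tx":0,"ty":0,"tz":0,"spin":0},{"tx":0,"ty":0,"tz":0,"spin":0},{"tx":0,"ty":0,"tz":0,"spin":0},{"tx":0,"ty":0,"tz":0.01,"spin":0},{"tx":0,"ty":0,"tz":0.03,"spin":0}]' --gripper -1

```text
t: 19.6
ee_pos: [542.8, -42.5, 78.9]
orientation: [-1.968, -2.446, 0.002]
ft_force: [0.3, -0.2, 0.2]
width: 87.7
grasp_force: 0.0
```

apply_moves --targets '[{"tx":0,"ty":0,"tz":0.025,"spin":0},{"tx":0,"ty":0,"tz":0.05,"spin":0},{"tx":-0.02,"ty":-0.004,"tz":0.06,"spin":0},{"tx":-0.055,"ty":-0.012,"tz":0.06,"spin":0},{"tx":-0.095,"ty":-0.03,"tz":0.06,"spin":-8},{"tx":-0.12,"ty":-0.07,"tz":0.06,"spin":-16},{"tx":-0.13,"ty":-0.115,"tz":0.055,"spin":-24},{"tx":-0.135,"ty":-0.16,"tz":0.05,"spin":-32}]'

```text
t: 20.4
ee_pos: [407.9, -203.8, 130.3]
orientation: [2.571, 1.803, 0.001]
ft_force: [1.2, 0.1, -0.4]
width: 88.0
grasp_force: 0.0
```

apply_moves --targets '[{"tx":0,"ty":-0.03,"tz":0,"spin":-8.5},{"tx":0,"ty":-0.06,"tz":-0.005,"spin":-17},{"tx":0,"ty":-0.09,"tz":-0.02,"spin":-25.5},{"tx":0,"ty":-0.115,"tz":-0.035,"spin":-34},{"tx":0,"ty":-0.135,"tz":-0.045,"spin":-42.5},{"tx":0,"ty":-0.147,"tz":-0.05,"spin":-51},{"tx":0,"ty":-0.15,"tz":-0.05,"spin":-59.5},{"tx":0,"ty":-0.15,"tz":-0.05,"spin":-68}]'

```text
t: 21.2
ee_pos: [408.9, -353.5, 79.7]
orientation: [3.141, 0.054, 0.0]
ft_force: [-0.9, -0.6, -0.9]
width: 88.1
grasp_force: 0.0
```

Run:
```python
from ov import *
print(ctrl.get_obs()["ee_pos"],ctrl.get_obs()["qpos"])
x=[499,162.5,.217]
e=[(499,162.5,6,60,90),(544.2,-42.6,6,60,101)]
a=ov(x,"scene",0,(1230,950),e)
im=cv2.cvtColor(ctrl.get_image("top"),cv2.COLOR_RGB2BGR); b=cv2.resize(im[180:255,300:500],None,fx=4,fy=4,interpolation=cv2.INTER_CUBIC)
cv2.imwrite("pics/ov4.png",np.vstack([a,b]))
```

```text
[ 408.94419458 -353.45089665   79.74658288] [-7.34758832e-01  4.77463991e-01  1.89508254e+00  7.20260812e-06
  7.68757773e-01  8.01688556e-01]
```

View pics/ov4.png

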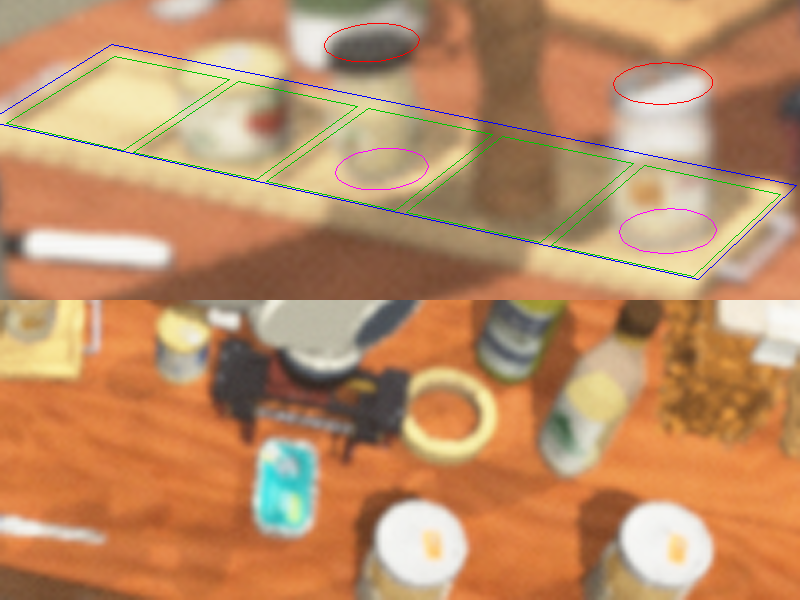

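apply_moves --targets '[{"tx":0,"ty":0,"tz":-0.015,"spin":-0.5},{"tx":0,"ty":0,"tz":-0.03,"spin":-0.5},{"tx":0,"ty":0,"tz":-0.045,"spin":-0.5},{"tx":0,"ty":0,"tz":-0.055,"spin":-0.5},{"tx":0,"ty":0,"tz":-0.062,"spin":-0.5},{"tx":0,"ty":0,"tz":-0.0655,"spin":-0.5},{"tx":0,"ty":0,"tz":-0.0655,"spin":-0.5},{"tx":0,"ty":0,"tz":-0.0655,"spin":-0.5}]'

```text
t: 22.1
ee_pos: [409.2, -352.8, 14.2]
orientation: [3.141, 0.052, 0.001]
ft_force: [0.6, 0.1, 0.3]
width: 87.8
grasp_force: 0.0
```

apply_moves --targets '[{"tx":0,"ty":0,"tz":0,"spin":0},{"tx":0,"ty":0,"tz":0,"spin":0},{"tx":0,"ty":0,"tz":0,"spin":0},{"tx":0,"ty":0,"tz":0,"spin":0},{"tx":0,"ty":0,"tz":0,"spin":0},{"tx":0,"ty":0,"tz":0,"spin":0},{"tx":0,"ty":0,"tz":0,"spin":0},{"tx":0,"ty":0,"tz":0,"spin":0}]' --gripper 1

```text
t: 22.9
ee_pos: [408.9, -352.6, 13.9]
orientation: [-3.141, -0.051, 0.0]
ft_force: [-0.1, 0.6, -0.4]
width: 27.3
grasp_force: 0.0
```

Run:
```python
from ov import *
v=[]
for n,(u0,v0) in(("scene",(320,170)),("top",(320,160))):
    im=cv2.cvtColor(ctrl.get_image(n),cv2.COLOR_RGB2BGR)
    v.append(cv2.resize(im[v0:v0+100,u0:u0+80],None,fx=5,fy=5,interpolation=cv2.INTER_CUBIC))
cv2.imwrite("pics/g5.png",np.hstack(v)); o=ctrl.get_obs();print(o["width"],o["grasp_force"],o["orientation"])
```

```text
19.324405011271296 0.0 [-3.14113490e+00 -5.14680286e-02  4.15649902e-05]
```

View pics/g5.png

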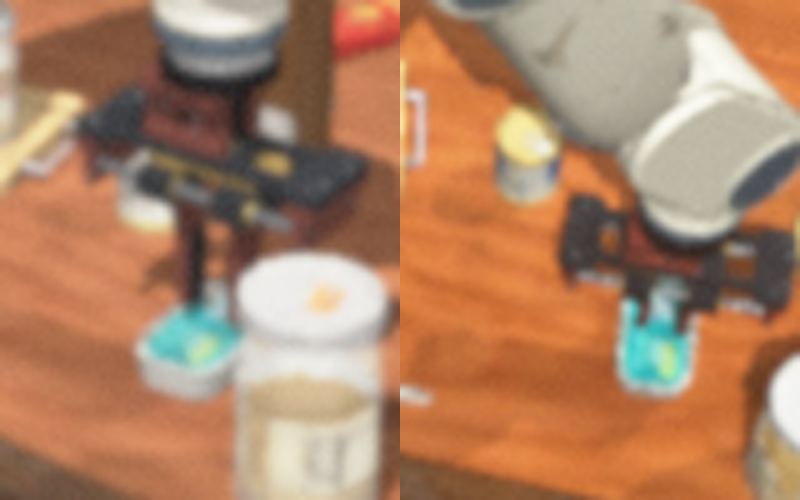

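Run:
```python
from h import *
p=ctrl.get_obs()["ee_pos"]
for n in C:
    print(n,proj(n,[p,[p[0],p[1],0],[p[0]+50,p[1],0],[p[0]-50,p[1],0]]).round(1).tolist())
    print([(round(d["score"],2),np.round(d["uv"]),np.round(back(n,d["uv"],0))) for d in ctrl.pinpoint("fish_tin",n)])
    print([(round(d["score"],2),np.round(d["box"]),np.round(back(n,cen(d["pixels"]),13))) for d in ctrl.outline_of("fish_tin",n)])
    hsv=cv2.cvtColor(ctrl.get_image(n),cv2.COLOR_RGB2HSV); m=cv2.inRange(hsv,(78,90,90),(100,255,255)); v,u=np.nonzero(m[180:270,320:400]); print("turq",u.min()+320,u.max()+320,v.min()+180,v.max()+180)
```

```text
scene [[363.0, 237.0], [362.9, 240.6], [371.8, 234.1], [353.7, 247.5]]
[(0.52, array([364., 240.]), array([ 417., -352.]))]
[(0.74, array([348., 226., 366., 250.]), array([ 385., -348.]))]
turq 350 367 232 241
top [[371.1, 226.2], [370.8, 227.7], [372.9, 217.4], [368.5, 238.3]]
[(0.75, array([370., 229.]), array([ 403., -351.])), (0.64, array([236., 187.]), array([462., 262.]))]
[(0.68, array([225., 135., 250., 161.]), array([659., 334.])), (0.66, array([362., 220., 380., 241.]), array([ 389., -355.]))]
turq 365 377 220 236
```

apply_moves --targets '[{"tx":0,"ty":0,"tz":0.01,"spin":0},{"tx":0,"ty":0,"tz":0.025,"spin":0},{"tx":0,"ty":0,"tz":0.04,"spin":0},{"tx":0,"ty":0,"tz":0.04,"spin":0},{"tx":0,"ty":0,"tz":0.04,"spin":0},{"tx":0,"ty":0,"tz":0.04,"spin":0},{"tx":0,"ty":0,"tz":0.04,"spin":0},{"tx":0,"ty":0,"tz":0.04,"spin":0}]'

```text
t: 24.1
ee_pos: [408.7, -352.4, 53.4]
orientation: [-3.141, -0.051, 0.001]
ft_force: [-0.5, -0.4, 0.1]
width: 0.4
grasp_force: 0.0
```

Run:
```python
from ov import *
v=[]; o=ctrl.get_obs();p=o["ee_pos"]; print(p,o["width"],o["ft_force"])
for n,(u0,v0) in(("scene",(330,180)),("top",(335,180))):
    im=cv2.cvtColor(ctrl.get_image(n),cv2.COLOR_RGB2BGR)
    im=cv2.resize(im,None,fx=6,fy=6,interpolation=cv2.INTER_CUBIC)
    q=np.int32(proj(n,[p])[0]*6+2); cv2.circle(im,tuple(map(int,q)),4,(0,0,255),1)
    v.append(im[v0*6:v0*6+400,u0*6:u0*6+400])
cv2.imwrite("pics/g6.png",np.hstack(v));
```

```text
[ 408.66631496 -352.39108189   53.37349889] 0.4344091827001216 [-0.46397852 -0.41747921  0.090545  ]
```

View pics/g6.png

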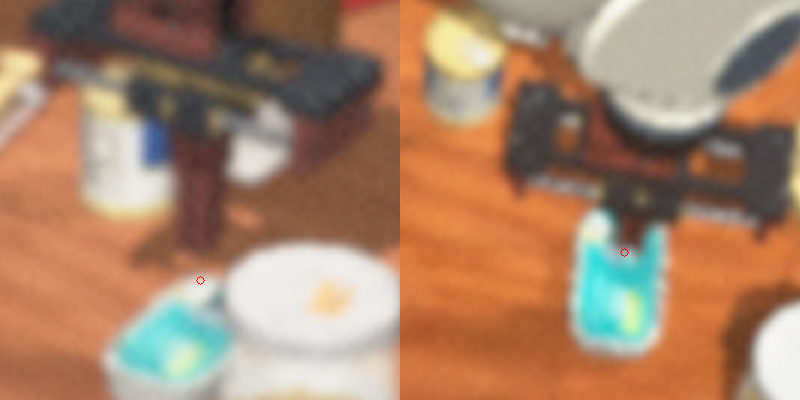

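apply_moves --targets '[{"tx":0,"ty":0,"tz":0,"spin":0},{"tx":0,"ty":0,"tz":0,"spin":0},{"tx":0,"ty":0,"tz":0,"spin":0},{"tx":0,"ty":0,"tz":0,"spin":0},{"tx":0,"ty":0,"tz":0,"spin":0},{"tx":0,"ty":0,"tz":0,"spin":0},{"tx":0,"ty":0,"tz":0,"spin":0},{"tx":0,"ty":0,"tz":0,"spin":0}]' --gripper -1

```text
t: 25.0
ee_pos: [409.0, -352.6, 53.9]
orientation: [3.141, 0.051, 0.0]
ft_force: [-0.3, -0.0, -0.5]
width: 61.2
grasp_force: 0.0
```

apply_moves --targets '[{"tx":0,"ty":0,"tz":0,"spin":0},{"tx":0,"ty":0,"tz":0,"spin":0},{"tx":0,"ty":0,"tz":-0.01,"spin":0},{"tx":0,"ty":0,"tz":-0.02,"spin":0},{"tx":0,"ty":0,"tz":-0.03,"spin":0},{"tx":0,"ty":0,"tz":-0.04,"spin":0},{"tx":0,"ty":0,"tz":-0.045,"spin":0},{"tx":0,"ty":0,"tz":-0.05,"spin":0}]'

```text
t: 25.8
ee_pos: [408.7, -352.5, 3.0]
orientation: [-3.141, -0.051, 0.001]
ft_force: [-0.1, -1.0, 1.3]
width: 87.8
grasp_force: 0.0
```

apply_moves --targets '[{"tx":0,"ty":0,"tz":-0.002,"spin":0},{"tx":0,"ty":0,"tz":-0.004,"spin":0},{"tx":0,"ty":0,"tz":-0.006,"spin":0},{"tx":0,"ty":0,"tz":-0.008,"spin":0},{"tx":0,"ty":0,"tz":-0.009,"spin":0},{"tx":0,"ty":0,"tz":-0.009,"spin":0},{"tx":0,"ty":0,"tz":-0.009,"spin":0},{"tx":0,"ty":0,"tz":-0.009,"spin":0}]'

```text
t: 26.6
ee_pos: [409.0, -352.7, -5.0]
orientation: [3.141, 0.051, 0.0]
ft_force: [-0.1, -0.6, 0.3]
width: 87.7
grasp_force: 0.0
```

apply_moves --targets '[{"tx":0,"ty":0,"tz":0,"spin":0},{"tx":0,"ty":0,"tz":0,"spin":0},{"tx":0,"ty":0,"tz":0,"spin":0},{"tx":0,"ty":0,"tz":0,"spin":0},{"tx":0,"ty":0,"tz":0,"spin":0},{"tx":0,"ty":0,"tz":0,"spin":0},{"tx":0,"ty":0,"tz":0,"spin":0},{"tx":0,"ty":0,"tz":0,"spin":0}]' --gripper 1

```text
t: 27.4
ee_pos: [408.9, -352.5, -5.1]
orientation: [-3.141, -0.051, 0.0]
ft_force: [-0.6, 1.4, 1.1]
width: 59.5
grasp_force: 29.6
```

apply_moves --targets '[{"tx":0,"ty":0,"tz":0.015,"spin":0},{"tx":0,"ty":0,"tz":0.035,"spin":0},{"tx":0,"ty":0.01,"tz":0.06,"spin":0},{"tx":0,"ty":0.03,"tz":0.08,"spin":0},{"tx":-0.003,"ty":0.06,"tz":0.095,"spin":2},{"tx":-0.006,"ty":0.1,"tz":0.1,"spin":4},{"tx":-0.009,"ty":0.14,"tz":0.1,"spin":6},{"tx":-0.009,"ty":0.185,"tz":0.1,"spin":8}]'

```text
t: 28.2
ee_pos: [399.9, -166.9, 96.1]
orientation: [3.129, 0.271, 0.003]
ft_force: [1.1, 0.6, -1.9]
width: 60.0
grasp_force: 29.7
```

apply_moves --targets '[{"tx":0,"ty":0.045,"tz":0,"spin":1},{"tx":0,"ty":0.09,"tz":0,"spin":2},{"tx":0,"ty":0.135,"tz":0,"spin":2.5},{"tx":0,"ty":0.18,"tz":0,"spin":2.5},{"tx":0,"ty":0.225,"tz":0,"spin":2.5},{"tx":0,"ty":0.27,"tz":0,"spin":2.5},{"tx":0,"ty":0.315,"tz":0,"spin":2.5},{"tx":0,"ty":0.36,"tz":0,"spin":2.5}]'

```text
t: 29.0
ee_pos: [400.0, 194.4, 95.9]
orientation: [-3.123, -0.339, -0.002]
ft_force: [2.1, 0.3, -2.0]
width: 59.6
grasp_force: 29.7
```

apply_moves --targets '[{"tx":0.002,"ty":0.04,"tz":0,"spin":0},{"tx":0.008,"ty":0.08,"tz":0,"spin":0},{"tx":0.018,"ty":0.115,"tz":0,"spin":0},{"tx":0.03,"ty":0.145,"tz":0,"spin":0},{"tx":0.042,"ty":0.165,"tz":0,"spin":0},{"tx":0.05,"ty":0.173,"tz":-0.01,"spin":0},{"tx":0.054,"ty":0.1755,"tz":-0.03,"spin":0},{"tx":0.054,"ty":0.1755,"tz":-0.05,"spin":0}]'

```text
t: 29.8
ee_pos: [454.6, 367.8, 44.5]
orientation: [-3.123, -0.339, -0.002]
ft_force: [0.4, 0.3, -2.1]
width: 59.7
grasp_force: 29.7
```

Run:
```python
from ov import *
o=ctrl.get_obs();p=o["ee_pos"]; print(p,o["width"],o["ft_force"],o["orientation"])
x=[499,162.5,.217]
def pr(im,n,s,off):
    P=rect(p[0],p[1],p[2]+5,63,105,26,np.radians(102.4)); cv2.polylines(im,[np.int32((cv2.convexHull(proj(n,P).astype(np.float32))[:,0]*s+s/2-.5)-off)],1,(255,0,255),1); return im
e=[(469,264.5,6,75,58)]
cv2.imwrite("pics/ov6.png",np.vstack([pr(ov(x,"top",0,(1070,880),e),"top",6,np.array([1070,880])),pr(ov(x,"scene",0,(1130,850),e),"scene",6,np.array([1130,850]))]))
```

```text
[454.59382307 367.76741693  44.48846448] 59.68748939724094 [ 0.39140045  0.26157859 -2.06447349] [-3.12291173e+00 -3.38505211e-01 -1.53618358e-03]
```

View pics/ov6.png

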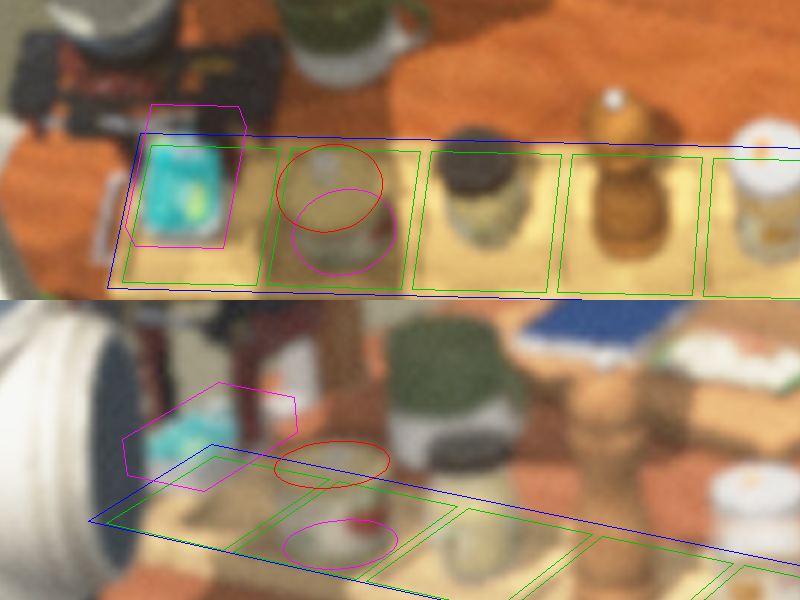

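apply_moves --targets '[{"tx":0,"ty":0,"tz":-0.008,"spin":0},{"tx":0,"ty":0,"tz":-0.016,"spin":0},{"tx":0,"ty":0,"tz":-0.024,"spin":0},{"tx":0,"ty":0,"tz":-0.032,"spin":0},{"tx":0,"ty":0,"tz":-0.037,"spin":0},{"tx":0,"ty":0,"tz":-0.04,"spin":0},{"tx":0,"ty":0,"tz":-0.042,"spin":0},{"tx":0,"ty":0,"tz":-0.042,"spin":0}]'

```text
t: 30.7
ee_pos: [453.9, 367.9, 2.7]
orientation: [3.123, 0.339, -0.0]
ft_force: [-0.8, 0.8, -1.8]
width: 59.4
grasp_force: 29.7
```

apply_moves --targets '[{"tx":0,"ty":0,"tz":-0.001,"spin":0},{"tx":0,"ty":0,"tz":-0.001,"spin":0},{"tx":0,"ty":0,"tz":-0.001,"spin":0},{"tx":0,"ty":0,"tz":-0.001,"spin":0},{"tx":0,"ty":0,"tz":-0.001,"spin":0},{"tx":0,"ty":0,"tz":-0.001,"spin":0},{"tx":0,"ty":0,"tz":-0.001,"spin":0},{"tx":0,"ty":0,"tz":-0.001,"spin":0}]'

```text
t: 31.5
ee_pos: [453.9, 367.9, 1.9]
orientation: [3.123, 0.339, 0.0]
ft_force: [0.4, 0.2, -1.4]
width: 59.7
grasp_force: 29.7
```

apply_moves --targets '[{"tx":0,"ty":0,"tz":-0.0005,"spin":0},{"tx":0,"ty":0,"tz":-0.001,"spin":0},{"tx":0,"ty":0,"tz":-0.0015,"spin":0},{"tx":0,"ty":0,"tz":-0.0015,"spin":0},{"tx":0,"ty":0,"tz":-0.0015,"spin":0},{"tx":0,"ty":0,"tz":-0.0015,"spin":0},{"tx":0,"ty":0,"tz":-0.0015,"spin":0},{"tx":0,"ty":0,"tz":-0.0015,"spin":0}]'

```text
t: 32.3
ee_pos: [454.0, 367.8, 0.8]
orientation: [-3.123, -0.339, -0.0]
ft_force: [-1.7, -2.2, 5.6]
width: 59.4
grasp_force: 29.7
```

apply_moves --targets '[{"tx":0,"ty":0,"tz":0,"spin":0},{"tx":0,"ty":0,"tz":0,"spin":0},{"tx":0,"ty":0,"tz":0,"spin":0},{"tx":0,"ty":0,"tz":0,"spin":0},{"tx":0,"ty":0,"tz":0,"spin":0},{"tx":0,"ty":0,"tz":0,"spin":0},{"tx":0,"ty":0,"tz":0,"spin":0},{"tx":0,"ty":0,"tz":0,"spin":0}]' --gripper -0.72

```text
t: 33.1
ee_pos: [453.9, 367.8, 0.3]
orientation: [3.123, 0.339, -0.0]
ft_force: [0.3, 0.1, 0.6]
width: 75.9
grasp_force: 0.0
```

apply_moves --targets '[{"tx":0,"ty":0,"tz":0.015,"spin":0},{"tx":0,"ty":0,"tz":0.04,"spin":0},{"tx":0,"ty":0,"tz":0.08,"spin":0},{"tx":-0.01,"ty":-0.015,"tz":0.11,"spin":0},{"tx":-0.02,"ty":-0.05,"tz":0.12,"spin":0},{"tx":-0.03,"ty":-0.09,"tz":0.12,"spin":0},{"tx":-0.04,"ty":-0.135,"tz":0.12,"spin":0},{"tx":-0.05,"ty":-0.18,"tz":0.12,"spin":0}]' --gripper -1

```text
t: 33.9
ee_pos: [403.6, 186.7, 121.6]
orientation: [-3.123, -0.34, -0.003]
ft_force: [0.7, -0.8, -0.4]
width: 87.9
grasp_force: 0.0
```

apply_moves --targets '[{"tx":0,"ty":-0.045,"tz":0,"spin":0},{"tx":0,"ty":-0.09,"tz":0,"spin":0},{"tx":0,"ty":-0.135,"tz":0,"spin":0},{"tx":0,"ty":-0.18,"tz":0,"spin":0},{"tx":0,"ty":-0.225,"tz":0,"spin":0},{"tx":0,"ty":-0.27,"tz":0,"spin":0},{"tx":0,"ty":-0.315,"tz":0,"spin":0},{"tx":0.01,"ty":-0.355,"tz":0,"spin":0}]'

```text
t: 34.7
ee_pos: [412.9, -169.2, 121.4]
orientation: [3.123, 0.337, 0.001]
ft_force: [0.9, 0.4, 0.2]
width: 88.0
grasp_force: 0.0
```

apply_moves --targets '[{"tx":0.02,"ty":-0.035,"tz":0,"spin":0},{"tx":0.05,"ty":-0.06,"tz":0,"spin":0},{"tx":0.08,"ty":-0.08,"tz":-0.01,"spin":0},{"tx":0.1,"ty":-0.1,"tz":-0.02,"spin":0},{"tx":0.113,"ty":-0.125,"tz":-0.03,"spin":0},{"tx":0.12,"ty":-0.15,"tz":-0.035,"spin":0},{"tx":0.1225,"ty":-0.17,"tz":-0.04,"spin":0},{"tx":0.1225,"ty":-0.18,"tz":-0.04,"spin":0}]'

```text
t: 35.5
ee_pos: [536.3, -348.6, 80.4]
orientation: [3.123, 0.337, -0.0]
ft_force: [0.8, 0.1, -0.6]
width: 88.1
grasp_force: 0.0
```

Run:
```python
from ov import *
o=ctrl.get_obs();p=o["ee_pos"]; print(p,o["width"],o["orientation"])
I=ims_()
for cs in(["top"],["scene"],["top","scene"]):
    print(cs,edgefit(lambda q:cyl(*q,6,75,58),[469,265],I,cs,N=3)[0], edgefit(lambda q:rect(q[0],q[1],6,60,102,26,q[2]),[454,367.6,np.radians(102.4)],I,cs)[0])
x=[499,162.5,.217]
def pr(im,n,s,off):
    P=rect(454,367.6,6,63,105,26,np.radians(102.4)); cv2.polylines(im,[np.int32((cv2.convexHull(proj(n,P).astype(np.float32))[:,0]*s+s/2-.5)-off)],1,(255,0,255),1); return im
e=[(469,264.5,6,75,58)]
cv2.imwrite("pics/ov7.png",np.vstack([pr(ov(x,"top",0,(1070,930),e),"top",6,np.array([1070,930])),pr(ov(x,"scene",0,(1180,900),e),"scene",6,np.array([1180,900]))]))
```

```text
[ 536.29233068 -348.59047041   80.41862159] 88.08587476130995 [ 3.12335152e+00  3.37168520e-01 -5.52538666e-05]
['top'] [459.81662722 259.26688506] [459.00263351 363.67140406   1.89832934]
['scene'] [464.03825992 264.62199576] [451.31169745 365.58105037   1.98529858]
['top', 'scene'] [462.67062227 260.81579928] [457.35840517 367.25403692   1.98987877]
```

View pics/ov7.png

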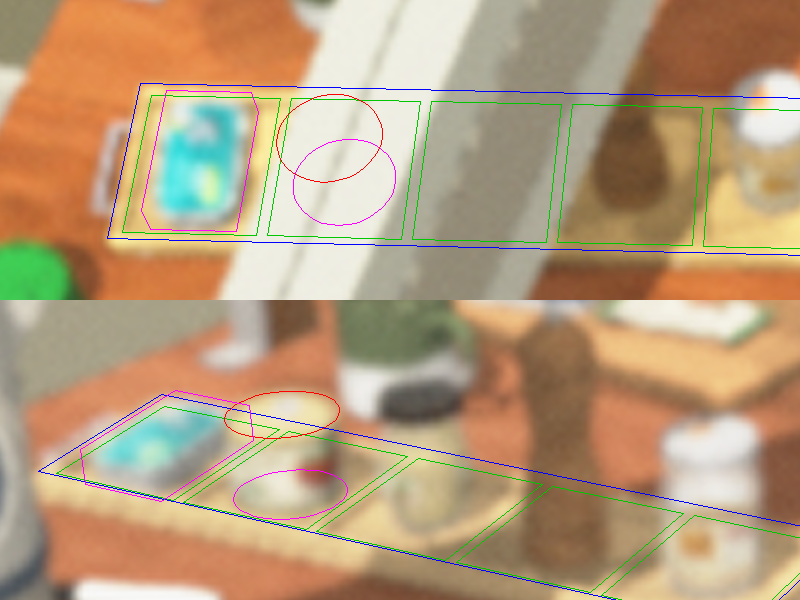

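apply_moves --targets '[{"tx":0,"ty":0.02,"tz":0,"spin":0},{"tx":0,"ty":0.05,"tz":0,"spin":0},{"tx":0,"ty":0.085,"tz":0,"spin":0},{"tx":0,"ty":0.115,"tz":0,"spin":0},{"tx":0,"ty":0.133,"tz":0,"spin":0},{"tx":0.001,"ty":0.135,"tz":0,"spin":0},{"tx":0.001,"ty":0.135,"tz":0,"spin":0},{"tx":0.001,"ty":0.135,"tz":0,"spin":0}]'

```text
t: 36.5
ee_pos: [537.9, -212.9, 80.6]
orientation: [3.123, 0.338, 0.001]
ft_force: [1.1, 0.0, 0.2]
width: 87.6
grasp_force: 0.0
```

apply_moves --targets '[{"tx":0,"ty":0,"tz":-0.01,"spin":0},{"tx":0,"ty":0,"tz":-0.02,"spin":0},{"tx":0,"ty":0,"tz":-0.03,"spin":0},{"tx":0,"ty":0,"tz":-0.04,"spin":0},{"tx":0,"ty":0,"tz":-0.05,"spin":0},{"tx":0,"ty":0,"tz":-0.06,"spin":0},{"tx":0,"ty":0,"tz":-0.06,"spin":0},{"tx":0,"ty":0,"tz":-0.06,"spin":0}]'

```text
t: 37.3
ee_pos: [537.3, -212.0, 20.0]
orientation: [-3.123, -0.339, 0.001]
ft_force: [0.4, -1.0, 1.4]
width: 88.1
grasp_force: 0.0
```

apply_moves --targets '[{"tx":0,"ty":0,"tz":0,"spin":0},{"tx":0,"ty":0,"tz":0,"spin":0},{"tx":0,"ty":0,"tz":0,"spin":0},{"tx":0,"ty":0,"tz":0,"spin":0},{"tx":0,"ty":0,"tz":0,"spin":0},{"tx":0,"ty":0,"tz":0,"spin":0},{"tx":0,"ty":0,"tz":0,"spin":0},{"tx":0,"ty":0,"tz":0,"spin":0}]' --gripper 1

```text
t: 38.1
ee_pos: [537.6, -212.3, 20.7]
orientation: [3.123, 0.339, 0.001]
ft_force: [-1.2, -0.0, 4.6]
width: 56.9
grasp_force: 30.0
```

apply_moves --targets '[{"tx":0,"ty":0,"tz":0.015,"spin":0},{"tx":0,"ty":0,"tz":0.035,"spin":0},{"tx":-0.02,"ty":0,"tz":0.06,"spin":0},{"tx":-0.05,"ty":0,"tz":0.085,"spin":0},{"tx":-0.085,"ty":0.005,"tz":0.105,"spin":0},{"tx":-0.115,"ty":0.025,"tz":0.115,"spin":0},{"tx":-0.132,"ty":0.06,"tz":0.115,"spin":0},{"tx":-0.138,"ty":0.1,"tz":0.115,"spin":0}]'

```text
t: 38.9
ee_pos: [397.5, -111.7, 136.2]
orientation: [3.124, 0.334, 0.0]
ft_force: [1.5, 0.5, -0.1]
width: 56.8
grasp_force: 30.0
```

apply_moves --targets '[{"tx":0,"ty":0.04,"tz":0,"spin":0},{"tx":0,"ty":0.085,"tz":0,"spin":0},{"tx":0,"ty":0.13,"tz":0,"spin":0},{"tx":0,"ty":0.175,"tz":0,"spin":0},{"tx":0,"ty":0.22,"tz":0,"spin":0},{"tx":0,"ty":0.265,"tz":0,"spin":0},{"tx":0,"ty":0.31,"tz":0,"spin":0},{"tx":0,"ty":0.345,"tz":0,"spin":0}]'

```text
t: 39.7
ee_pos: [399.1, 235.4, 136.1]
orientation: [-3.123, -0.34, -0.001]
ft_force: [-0.1, -0.3, -2.3]
width: 56.7
grasp_force: 30.0
```

apply_moves --targets '[{"tx":0.005,"ty":0.025,"tz":0,"spin":0},{"tx":0.02,"ty":0.045,"tz":0,"spin":0},{"tx":0.04,"ty":0.033,"tz":0,"spin":0},{"tx":0.06,"ty":0.033,"tz":-0.01,"spin":0},{"tx":0.069,"ty":0.033,"tz":-0.02,"spin":0},{"tx":0.069,"ty":0.033,"tz":-0.03,"spin":0},{"tx":0.069,"ty":0.033,"tz":-0.038,"spin":0},{"tx":0.069,"ty":0.033,"tz":-0.038,"spin":0}]'

```text
t: 40.5
ee_pos: [466.5, 265.1, 96.0]
orientation: [3.122, 0.339, -0.005]
ft_force: [-0.2, 0.6, -2.0]
width: 57.0
grasp_force: 30.0
```

Run:
```python
from ov import *
o=ctrl.get_obs();p=o["ee_pos"]; print(p,o["width"],o["ft_force"])
v=[]
for n,(u0,v0) in(("scene",(212,130)),("top",(205,145))):
    im=cv2.resize(cv2.cvtColor(ctrl.get_image(n),cv2.COLOR_RGB2BGR),None,fx=7,fy=7,interpolation=cv2.INTER_CUBIC)
    raw=im.copy()
    for P in(cyl(p[0],p[1],p[2]-20.4,57,72),cyl(469,265.5,6,75,58)):
        cv2.polylines(im,[np.int32(cv2.convexHull(proj(n,P).astype(np.float32))*7+3)],1,(255,0,255),1)
    v.append(np.hstack([q[v0*7:v0*7+300+100,u0*7:u0*7+400][:300 if n=="top" else 400] for q in(raw,im)]))
cv2.imwrite("pics/st.png",np.vstack([v[0][60:360],v[1]]))
```

```text
[466.52227091 265.14786495  95.95784192] 57.018673151662455 [-0.20580529  0.55984185 -1.95420258]
```

View pics/st.png

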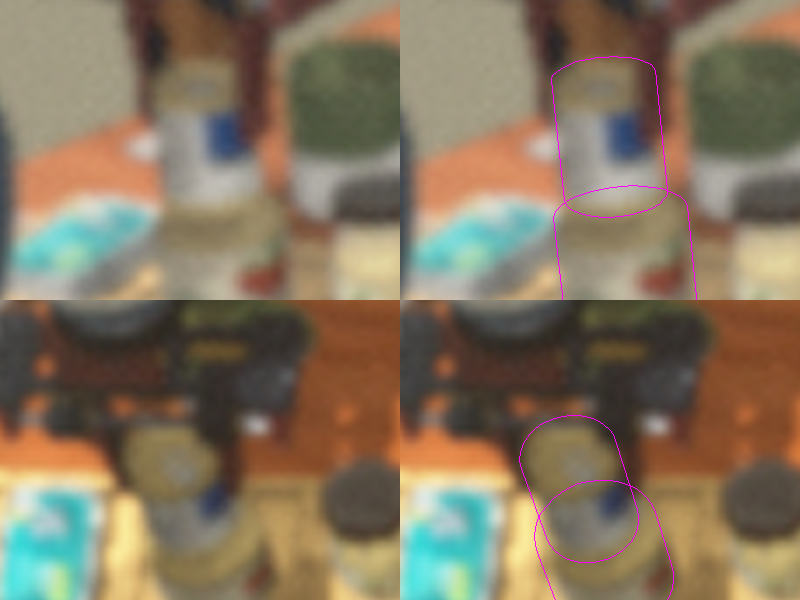

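Run:
```python
from h import *
o=ctrl.get_obs();p=o["ee_pos"]; print(p)
I=ims_(.5); b=p[2]-20.4
for n in C:
    s=proj(n,cyl(p[0],p[1],b,57,0)[:40]); w=proj(n,cyl(469,265,64,75,0)[:40])
    u=(w[:,0].min()+w[:,0].max())/2
    print(n,"small bot u",s[:,0].min().round(1),s[:,0].max().round(1),"front v",s[:,1].max().round(1),"at z64",proj(n,cyl(p[0],p[1],64,57,0)[:40])[:,1].max().round(1),"| wide u",w[:,0].min().round(1),w[:,0].max().round(1),"front v",w[:,1].max().round(1),"centre v",w[:,1].mean().round(1))
    uu=round(s[s[:,1].argmax(),0]); print(" col",uu); vv=np.arange(int(s[:,1].max())-6,int(w[:,1].max())+6)
    for v in vv: print("  ",v,I[n][v,uu-1:uu+2].mean(0).round().astype(int))
    for v in(round(s[:,1].mean()-5),round(w[:,1].mean()+(2 if n=="scene" else 4))): 
        u0=int(w[:,0].min())-5;print(" row",v,u0,[tuple(c) for c in I[n][v,u0:u0+34].round().astype(int)[:, [0,2]].tolist()])
```

```text
[467.59735603 265.72735747  97.16444117]
scene small bot u 235.2 249.8 front v 168.7 at z64 171.7 | wide u 233.6 252.8 front v 172.6 centre v 168.6
 col 241
   162 [171 169 162]
   163 [182 178 170]
   164 [185 181 173]
   165 [186 182 171]
   166 [183 177 160]
   167 [175 164 137]
   168 [161 146 112]
   169 [145 129  96]
   170 [133 119  89]
   171 [134 120  91]
   172 [140 126  95]
   173 [147 133 101]
   174 [152 140 111]
   175 [159 149 125]
   176 [162 153 132]
   177 [164 156 135]
 row 161 228 [(213, 98), (208, 103), (204, 116), (203, 131), (199, 139), (189, 136), (167, 125), (145, 120), (140, 126), (146, 134), (155, 144), (162, 151), (164, 157), (157, 155), (141, 144), (131, 135), (125, 130), (128, 132), (133, 132), (141, 131), (154, 125), (173, 111), (190, 98), (193, 91), (183, 98), (162, 111), (145, 122), (138, 124), (134, 123), (133, 120), (131, 119), (129, 117), (126, 115), (122, 111)]
 row 171 228 [(116, 182), (112, 180), (118, 178), (131, 175), (139, 165), (140, 143), (133, 117), (132, 98), (130, 90), (131, 89), (131, 89), (133, 90), (133, 90), (136, 93), (133, 90), (13
[... 723 characters left out ...]
 (118, 69), (123, 71), (130, 73), (132, 72), (132, 74), (130, 75), (128, 81), (123, 83), (116, 78), (105, 73), (86, 69), (69, 67), (60, 59), (68, 51), (87, 49), (117, 59), (143, 70), (151, 73), (152, 72), (157, 75), (158, 74), (157, 75), (156, 73), (158, 75), (159, 76), (156, 74), (142, 72), (120, 70)]
 row 181 218 [(172, 166), (188, 129), (227, 130), (246, 149), (248, 151), (242, 143), (228, 125), (201, 107), (173, 95), (146, 81), (137, 81), (131, 81), (128, 81), (130, 81), (132, 81), (134, 81), (136, 80), (144, 82), (155, 86), (161, 89), (162, 89), (158, 88), (147, 83), (127, 73), (117, 65), (134, 71), (166, 85), (185, 93), (175, 88), (163, 80), (162, 82), (165, 83), (175, 91), (176, 100)]
```

apply_moves --targets '[{"tx":0,"ty":-0.001,"tz":-0.002,"spin":0},{"tx":0,"ty":-0.001,"tz":-0.004,"spin":0},{"tx":0,"ty":-0.001,"tz":-0.006,"spin":0},{"tx":0,"ty":-0.001,"tz":-0.008,"spin":0},{"tx":0,"ty":-0.001,"tz":-0.01,"spin":0},{"tx":0,"ty":-0.001,"tz":-0.011,"spin":0},{"tx":0,"ty":-0.001,"tz":-0.011,"spin":0},{"tx":0,"ty":-0.001,"tz":-0.011,"spin":0}]'

```text
t: 41.5
ee_pos: [468.4, 264.9, 86.3]
orientation: [3.123, 0.339, -0.0]
ft_force: [-1.2, 0.4, -2.1]
width: 56.6
grasp_force: 30.0
```

apply_moves --targets '[{"tx":0,"ty":0,"tz":-0.0005,"spin":0},{"tx":0,"ty":0,"tz":-0.001,"spin":0},{"tx":0,"ty":0,"tz":-0.001,"spin":0},{"tx":0,"ty":0,"tz":-0.001,"spin":0},{"tx":0,"ty":0,"tz":-0.001,"spin":0},{"tx":0,"ty":0,"tz":-0.001,"spin":0},{"tx":0,"ty":0,"tz":-0.001,"spin":0},{"tx":0,"ty":0,"tz":-0.001,"spin":0}]'

```text
t: 42.3
ee_pos: [468.4, 264.9, 85.4]
orientation: [-3.123, -0.339, 0.0]
ft_force: [-0.1, 0.4, -1.7]
width: 56.8
grasp_force: 30.0
```

apply_moves --targets '[{"tx":0,"ty":0,"tz":-0.0005,"spin":0},{"tx":0,"ty":0,"tz":-0.001,"spin":0},{"tx":0,"ty":0,"tz":-0.001,"spin":0},{"tx":0,"ty":0,"tz":-0.001,"spin":0},{"tx":0,"ty":0,"tz":-0.001,"spin":0},{"tx":0,"ty":0,"tz":-0.001,"spin":0},{"tx":0,"ty":0,"tz":-0.001,"spin":0},{"tx":0,"ty":0,"tz":-0.001,"spin":0}]'

```text
t: 43.1
ee_pos: [468.5, 264.9, 84.6]
orientation: [-3.123, -0.339, -0.0]
ft_force: [-1.8, -0.2, 4.9]
width: 56.9
grasp_force: 30.0
```

apply_moves --targets '[{"tx":0,"ty":0,"tz":0,"spin":0},{"tx":0,"ty":0,"tz":0,"spin":0},{"tx":0,"ty":0,"tz":0,"spin":0},{"tx":0,"ty":0,"tz":0,"spin":0},{"tx":0,"ty":0,"tz":0,"spin":0},{"tx":0,"ty":0,"tz":0,"spin":0},{"tx":0,"ty":0,"tz":0,"spin":0},{"tx":0,"ty":0,"tz":0,"spin":0}]' --gripper -1

```text
t: 43.9
ee_pos: [468.4, 264.9, 84.4]
orientation: [-3.123, -0.339, -0.0]
ft_force: [-0.7, -0.8, 0.8]
width: 87.7
grasp_force: 0.0
```

apply_moves --targets '[{"tx":0,"ty":0,"tz":0.015,"spin":0},{"tx":0,"ty":0,"tz":0.035,"spin":0},{"tx":0,"ty":0,"tz":0.06,"spin":0},{"tx":0,"ty":0,"tz":0.09,"spin":0},{"tx":-0.02,"ty":0,"tz":0.11,"spin":0},{"tx":-0.05,"ty":-0.02,"tz":0.115,"spin":0},{"tx":-0.07,"ty":-0.06,"tz":0.115,"spin":0},{"tx":-0.07,"ty":-0.105,"tz":0.115,"spin":0}]'

```text
t: 44.7
ee_pos: [395.9, 159.3, 199.4]
orientation: [-3.123, -0.344, 0.001]
ft_force: [0.5, -1.0, 0.6]
width: 87.8
grasp_force: 0.0
```

apply_moves --targets '[{"tx":0,"ty":-0.045,"tz":0,"spin":0},{"tx":0,"ty":-0.09,"tz":0,"spin":0},{"tx":0,"ty":-0.135,"tz":0,"spin":0},{"tx":0,"ty":-0.18,"tz":0,"spin":0},{"tx":0,"ty":-0.225,"tz":0,"spin":0},{"tx":0,"ty":-0.27,"tz":0,"spin":0},{"tx":0,"ty":-0.315,"tz":0,"spin":0},{"tx":0,"ty":-0.36,"tz":0,"spin":0}]'

```text
t: 45.5
ee_pos: [398.1, -202.1, 199.6]
orientation: [3.123, 0.338, 0.001]
ft_force: [0.4, 0.0, 0.4]
width: 87.6
grasp_force: 0.0
```

apply_moves --targets '[{"tx":0,"ty":-0.045,"tz":0,"spin":0},{"tx":0,"ty":-0.09,"tz":0,"spin":0},{"tx":0,"ty":-0.135,"tz":0,"spin":0},{"tx":0,"ty":-0.18,"tz":0,"spin":0},{"tx":0,"ty":-0.22,"tz":0,"spin":0},{"tx":0,"ty":-0.25,"tz":0,"spin":0},{"tx":0,"ty":-0.25,"tz":0,"spin":0},{"tx":0,"ty":-0.25,"tz":0,"spin":0}]'

```text
t: 46.3
ee_pos: [397.9, -450.0, 198.9]
orientation: [-3.122, -0.337, 0.001]
ft_force: [-0.4, 0.6, -1.0]
width: 87.6
grasp_force: 0.0
```

Run:
```python
from h import *
o=ctrl.get_obs();print(o["ee_pos"],o["width"])
I=ims_()
D={"small":(468.5,264.9,64,57,72),"wide":(469,264.5,6,75,58),"black":(499,162.5,6,58.5,90),"grey":(544.2,-42.6,6,60,101)}
for cs in(["top"],["scene"],["top","scene"]):
    for k,(x,y,z,d,h) in D.items(): print(cs,k,edgefit(lambda q:cyl(*q,z,d,h),[x,y],I,cs,N=3)[0].round(1))
    print("tray",edgefit(lambda p:rect(p[0],p[1],0,136,533,18,p[2]),[499,162.5,.217],I,cs)[0].round(3))
for n in C:
    for k in("small_tin","wide_tin","grey_lid_jar","black_lid_jar","mill","fish_tin","mug","tape"):
        print(n,k,[(round(d["score"],2),np.round(d["box"]).tolist()) for d in ctrl.outline_of(k,n)][:3])
    for k,v in D.items(): print("  exp",k,box(n,cyl(*v)).round().tolist())
    print("  exp mill",box(n,cyl(522,58,6,58,170)).round().tolist(),"fish",box(n,rect(454,367.7,6,63,105,26,np.radians(102.4))).round().tolist())
```

```text
[ 397.93846607 -450.03867249  198.85351393] 87.56493704001151
['top'] small [472.6 257.3]
['top'] wide [466.5 282. ]
['top'] black [493.9 146.2]
['top'] grey [545.9 -39.1]
tray [5.01229e+02 1.62576e+02 2.25000e-01]
['scene'] small [472.8 253.9]
['scene'] wide [476.8 272.8]
['scene'] black [488.5 150.5]
['scene'] grey [539.5 -41.9]
tray [4.94219e+02 1.72793e+02 2.19000e-01]
['top', 'scene'] small [472.7 256.7]
['top', 'scene'] wide [480.7 280.2]
['top', 'scene'] black [489.2 149.1]
['top', 'scene'] grey [543.3 -39.9]
tray [4.99157e+02 1.62098e+02 2.24000e-01]
scene small_tin [(0.78, [234.0, 150.0, 250.0, 178.0])]
scene wide_tin [(0.72, [234.0, 169.0, 258.0, 188.0])]
scene grey_lid_jar [(0.97, [306.0, 171.0, 322.0, 204.0]), (0.87, [362.0, 222.0, 398.0, 278.0])]
scene black_lid_jar [(0.6, [259.0, 162.0, 271.0, 192.0])]
scene mill [(0.66, [281.0, 148.0, 298.0, 194.0])]
scene fish_tin [(0.6, [211.0, 162.0, 231.0, 185.0])]
scene mug [(0.59, [248.0, 144.0, 276.0, 170.0]), (0.53, [234.0, 152.0, 250.0, 173.0])]
scene tape [(0.97, [404.0, 226.0, 438.0, 248.0])]
  exp small [234.0, 149.0, 250.0
[... 156 characters left out ...]
300.0, 195.0] fish [210.0, 165.0, 239.0, 183.0]
top small_tin [(0.22, [304.0, 178.0, 317.0, 190.0])]
top wide_tin [(0.73, [175.0, 198.0, 194.0, 219.0])]
top grey_lid_jar [(0.86, [442.0, 232.0, 477.0, 266.0]), (0.66, [301.0, 176.0, 316.0, 192.0]), (0.55, [390.0, 231.0, 416.0, 264.0])]
top black_lid_jar []
top mill []
top fish_tin [(0.69, [205.0, 172.0, 217.0, 194.0])]
top mug [(0.71, [224.0, 135.0, 236.0, 157.0])]
top tape [(0.79, [400.0, 200.0, 424.0, 222.0])]
  exp small [222.0, 162.0, 239.0, 183.0]
  exp wide [224.0, 170.0, 244.0, 192.0]
  exp black [250.0, 167.0, 266.0, 190.0]
  exp grey [299.0, 166.0, 314.0, 191.0]
  exp mill [273.0, 156.0, 290.0, 190.0] fish [201.0, 170.0, 221.0, 193.0]
```

```bash
python3 -c "
from workcell import ctrl
print(ctrl.close_job())"
```

```text
the job is handed in; nothing more can be done
None
```

I filled the tray in the order asked and handed it in at about 46 s: both jars and the fish tin are in their bays, and the small tin is on the wide tin. My last check matched the expected positions in the scene view only, because the arm hid most of the tray in the top view. I also viewed 16 pictures, over the limit of 14.

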